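# Put a microscope objective away under a dust cover

## Task

Put the yellow objective away in a dust-proof column on the green mat: first stand the blue pot mouth-up in the middle of the mat, then lower the yellow objective upright into it without dropping it, close it with the white pot mouth-down, rim squarely on rim, and last lay the yellow tag flat on the middle of the white pot so that everyone can see what is inside. Let go of each piece before you go on to the next, and leave the red objective, the red tag and the oil bottle where they are.

Things in the scene. Friction and masses are not known exactly. Their poses are not given: they have to be found in the camera images.
- mat: Round flat green mat, 90 mm across, 4 mm thick, fixed to the bench. Origin at the centre of its underside (on the bench); z up. All the things listed stand on the bench in a shuffled arrangement, upright, at least 120 mm apart from centre to centre.
- base_pot: Blue plastic pot standing mouth-up: straight round cylinder 62 mm outside diameter, 36 mm high, wall 7 mm (48 mm inside), floor 5 mm thick, about 0.1 kg. Origin at the centre of its underside; z up, through the mouth.
- yellow_objective: Microscope objective with a YELLOW nose, standing nose-up, 62 mm high, 0.11 kg. Up to 34 mm a steel cylinder 27 mm in diameter with a thin black ring, then a cone, and from 38 to 60 mm the straight nose, 20 mm in diameter. Origin at the centre of its underside; z up. In the pot the rim is 31 mm above its underside: fingers holding the nose, tips above 35 mm, clear the rim.
- cover_pot: White plastic pot standing mouth-down, the way it goes on: straight round cylinder 62 mm in outside diameter, 56 mm high, wall 7 mm (48 mm inside, 51 mm deep), closed flat top, about 0.12 kg. Origin at the centre of its mouth (lower rim); z up, towards the closed top, whose face is at z = 56 mm. Its rim matches that of the blue pot.
- yellow_tag: Flat YELLOW plastic disc, 36 mm in diameter, 12 mm thick, 20 g. Origin at the centre of its underside; z up.
- red_objective: Same objective but with a RED nose, 62 mm high, 27 mm in diameter. Bystander, to be left alone. Origin at the centre of its underside; z up.
- red_tag: Same disc as the yellow tag but RED, 36 mm in diameter, 12 mm thick. Bystander, to be left alone. Origin at the centre of its underside; z up.
- oil_bottle: Small amber bottle with a paper label and a black cap, 32 mm in diameter, 68 mm high. Bystander, to be left alone. Origin at the centre of its underside; z up.
There are look-alikes about, which are no part of the job. Of the things that look like the cover_pot, the middle-sized one is meant.

How it is judged (in metres and radians):
On the way, in this order (a step that is already met when the one before it is completed fails the run):
1. the blue pot stands mouth-up in the middle of the green mat, let go (horizontal distance between base_pot and mat below 0.013 m and z of base_pot in the frame of mat between 0.001 and 0.008 m and angle between base_pot's own z axis and vertical below 0.1 rad and contact force between the fingers and base_pot below 0.05 N and linear speed of base_pot below 0.03 m/s), for 0.2 s.
2. the yellow objective stands upright in the blue pot, let go (horizontal distance between base_pot and mat below 0.013 m and z of base_pot in the frame of mat between 0.001 and 0.008 m and angle between base_pot's own z axis and vertical below 0.1 rad and horizontal distance between yellow_objective and base_pot below 0.0125 m and z of yellow_objective in the frame of base_pot between 0.002 and 0.009 m and angle between yellow_objective's own z axis and vertical below 0.15 rad and contact force between the fingers and yellow_objective below 0.05 N and linear speed of yellow_objective below 0.03 m/s), for 0.2 s.
3. the white pot sits mouth-down, rim on rim, on the blue pot, let go (horizontal distance between base_pot and mat below 0.013 m and z of base_pot in the frame of mat between 0.001 and 0.008 m and angle between each of base_pot, cover_pot's own z axis and vertical below 0.1 rad and horizontal distance between yellow_objective and base_pot below 0.0125 m and z of yellow_objective in the frame of base_pot between 0.002 and 0.009 m and angle between yellow_objective's own z axis and vertical below 0.15 rad and horizontal distance between cover_pot and base_pot below 0.007 m and z of cover_pot in the frame of base_pot between 0.033 and 0.04 m and contact force between the fingers and cover_pot below 0.05 N and linear speed of cover_pot below 0.03 m/s), for 0.2 s.
4. the yellow tag lies flat on the white pot, let go (horizontal distance between base_pot and mat below 0.013 m and z of base_pot in the frame of mat between 0.001 and 0.008 m and angle between each of base_pot, cover_pot, yellow_tag's own z axis and vertical below 0.1 rad and horizontal distance between yellow_objective and base_pot below 0.0125 m and z of yellow_objective in the frame of base_pot between 0.002 and 0.009 m and angle between yellow_objective's own z axis and vertical below 0.15 rad and horizontal distance between cover_pot and base_pot below 0.007 m and z of cover_pot in the frame of base_pot between 0.033 and 0.04 m and horizontal distance between yellow_tag and cover_pot below 0.013 m and z of yellow_tag in the frame of cover_pot between 0.053 and 0.06 m and contact force between the fingers and yellow_tag below 0.05 N and linear speed of yellow_tag below 0.03 m/s), for 0.2 s.
At the end, for the whole second after the job is handed in: At rest and released: blue pot mouth-up on the green mat, within 13 mm of its centre; yellow objective upright on the floor of the blue pot; white pot mouth-down, rim on rim on the blue pot, axes within 7 mm; yellow tag flat on the white pot's top, within 13 mm of its centre (horizontal distance between base_pot and mat below 0.013 m and z of base_pot in the frame of mat between 0.001 and 0.008 m and angle between each of base_pot, cover_pot, yellow_tag's own z axis and vertical below 0.1 rad and horizontal distance between yellow_objective and base_pot below 0.0125 m and z of yellow_objective in the frame of base_pot between 0.002 and 0.009 m and angle between yellow_objective's own z axis and vertical below 0.15 rad and horizontal distance between cover_pot and base_pot below 0.007 m and z of cover_pot in the frame of base_pot between 0.033 and 0.04 m and horizontal distance between yellow_tag and cover_pot below 0.013 m and z of yellow_tag in the frame of cover_pot between 0.053 and 0.06 m and linear speed of each of base_pot, yellow_objective, cover_pot, yellow_tag below 0.02 m/s and angular speed of each of base_pot, yellow_objective, cover_pot, yellow_tag below 0.3 rad/s); the robot touches nothing.
It fails at once if the red objective is moved by more than 15 mm or tipped (distance of red_objective from where it was at the start of the episode above 0.015 m or angle between red_objective's own z axis and vertical above 0.5 rad).
It fails at once if the red tag is moved by more than 15 mm or tipped (distance of red_tag from where it was at the start of the episode above 0.015 m or angle between red_tag's own z axis and vertical above 0.5 rad).
It fails at once if the oil bottle is moved by more than 15 mm or tipped (distance of oil_bottle from where it was at the start of the episode above 0.015 m or angle between oil_bottle's own z axis and vertical above 0.5 rad).
It fails at once if the yellow objective is dropped (falling free faster than 0.5 m/s) (contact force between the fingers and yellow_objective below 0.01 N and linear speed of yellow_objective above 0.5 m/s).
It also fails if it takes over 115 s, if anything falls off the work surface, if the arm or the gripper's body presses on something with over 40 N, if the wrist force passes 120 N, or if a joint passes its speed limit or range.

## Robot

A 6-joint arm with a two-finger parallel gripper is mounted at the origin on the work surface. World frame = base frame: x ahead of the robot, y to its left, z up, the work surface at z = 0. Lengths are in mm, angles in rad, forces in N, time in s.
With the tool pointing down it reaches from about 275 to 750 mm from the base axis. Payload 10.2 kg.
Tool frame: the origin (TCP) lies on the centre line of the jaws, within the pads' length; the fingertips stand 8 mm ahead of it and the grasp point (between the pads) lies 11 mm behind it; x points along the fingers, y is the direction in which the jaws open and shut, and the axes are right-handed (so a half turn about x gives the same grasp; the last joint's range is limited). The gripper opens to 85 mm and grips with 20 to 120 N. Pads are 22 mm wide; open, the fingers measure 114 mm over their backs; the gripper's body (76 mm by 85 mm) begins 54 mm behind the grasp point. The pads swing forward as they close: fully open they stand 13 mm farther back than shut.
Start: joints at [-1.535, 0.313, 1.498, -0, 1.331, -0.223], TCP at [134.345, -507.526, 239.294] pointing down, gripper open.
Joint ranges: [-2.94, 2.94], [-0.97, 2.17], [0.19, 2.56], [-1.23, 4.37], [0.02, 3.11], [-2.88, 2.88]. Speed limits (rad/s): [2.39, 2.39, 3.01, 3.14, 3.14, 3.14].

## Interface

Orientations are given as a unit quaternion [w, x, y, z].
In Python, from rig import ctrl, vision, workorder gives the robot as it stands. The module is installed in compiled form; this text tells all that it offers.
- The arm moves only by the shell command python3 -m jog 'ROWS' [OPENING] [FORCE]. ROWS is JSON, a list that holds one entry, the list of rows, each a list of 6 numbers: the shift along the tool's x, y, z in m, then the turn, a rotation vector about the tool's x, y, z in rad. A call has 1 to 12 rows; each row shifts and turns the commanded pose from where the row before left it, along the tool's axes as they then stand; what a row does not reach is not made up. A row lasts 1/8 s, in which the tool goes at most 62.5 mm and 10.7 degrees, less where a joint would pass 70% of its speed; a pose out of reach is approached as far as the arm can. A call is refused whole if a number of a shift passes 0.0625 or a number of a turn 0.188, either way. A call with a gripper value outside its range is refused whole. OPENING is the closure in counts, from 0 (fully open) to 255 (shut), set as the call begins (- or left out, the last holds). The fingers move at their own pace and stop on an object; FORCE is the grip in N (left out, the last holds). Time passes only in rows, so rows that do not move let the fingers close. It gives the time, the measured TCP pose, the force and the opening at its end, in the units of the state.
- ctrl.sense(): the state, without advancing time (a new reading comes with each control period).
- vision.capture(name): name is "scene" or "top"; returns a dict with "image" (384x512x3 uint8, red, green, blue), "mtx" (3x3 intrinsics, pixels), "R" (3x3) and "t" (3): a world point X has camera coordinates R X + t. Camera axes: x right, y down, z forward; pixel columns grow to the right and rows downward; lengths in mm; the calibration is good to about 2 mm. A picture is of the moment at which its call begins. There is no depth.
- workorder.finish_job(): hands the job in, once; it reports no verdict.
The state is a dict: "time_s": time; "joints": joint angles; "dq": joint speeds; "tau": joint torques, N m; "eef_pos": TCP position; "ee_rot": TCP orientation; "force": force on the tool from outside, world axes, zero at the start; "wrist_torque": the same for the moment, N m; "grip_width": opening from 0.0 (shut) to 1.0 (fully open).
Only numpy, scipy, OpenCV 4.12 (cv2) and the standard library are available. Lean on these libraries where they do the work, as an engineer would, in place of code of your own. Each camera call takes 0.05 s, during which the arm holds its last target.

## Working session

There is one attempt and no reset: what is moved stays moved. The work goes in short steps, Python scripts to look and compute and a shell command to move; the robot and the scene stay as the last step left them, time stands still between calls to the robot, and variables do not carry over. Pictures are saved under pics/ and viewed, and the job is handed in when it is done.

```bash
mkdir -p pics; python3 - <<'E'
from rig import ctrl, vision
import cv2
print(ctrl.sense())
for n in ("scene","top"):
    c=vision.capture(n)
    cv2.imwrite(f"pics/{n}0.png",cv2.resize(c["image"][:,:,::-1],(800,600),interpolation=cv2.INTER_CUBIC))
    print(n,c["mtx"],c["R"],c["t"])
E
```

```text
{'time_s': 0.0, 'joints': array([-1.53542717e+00,  3.13421937e-01,  1.49843786e+00,  1.48922675e-05,
        1.33098597e+00, -2.23425329e-01]), 'dq': array([0.0015711 , 0.00070199, 0.00056412, 0.00073521, 0.00010525,
       0.00076379]), 'tau': array([-1.36265626e-04, -4.12269866e+01, -2.59742403e+01, -2.21415885e-04,
        4.21945922e-03, -4.29869985e-06]), 'eef_pos': array([ 134.32565224, -507.2725784 ,  238.74913442]), 'ee_rot': array([ 0.09080068,  0.70124198,  0.09168189, -0.7011486 ]), 'force': array([-0.19091793,  0.33776659,  0.7632289 ]), 'wrist_torque': array([ 0.06488889, -0.00065923, -0.01592401]), 'grip_width': 1.0056023425452891}
scene [[406.68188614   0.         247.9586279 ]
 [  0.         406.68188614 193.25924674]
 [  0.           0.           1.        ]] [[ 0.79972711  0.6000592  -0.01911841]
 [ 0.38212449 -0.53332022 -0.75468564]
 [-0.46305229  0.59623695 -0.65580795]] [-390.61495815 -150.20267941 1213.83062033]
top [[486.50676478   0.         250.81278804]
 [  0.         486.50676478 198.00341824]
 [  0.           0.           1.        ]] [[ 0.0058176  -0.99985786  0.01582429]
 [-0.99714957 -0.00699082 -0.07512564]
 [ 0.07522559 -0.01534213 -0.99704851]] [ -18.45532774  472.77305402 1288.93619109]
```

View pics/scene0.png

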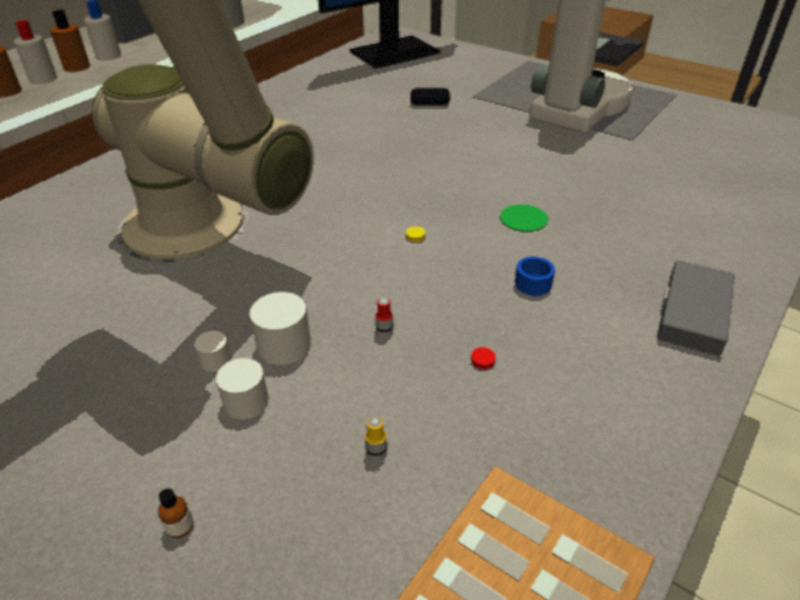

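View pics/top0.png

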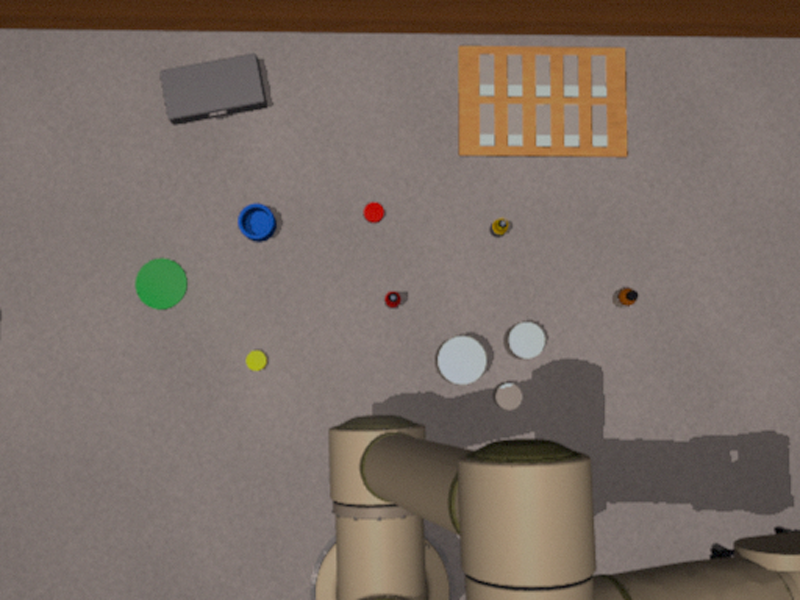

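```bash
cat > h.py <<'E'
import numpy as np, cv2
from scipy.optimize import least_squares
from rig import ctrl, vision
def proj(c,P):
    q=P@c["R"].T+c["t"]; q=q@c["mtx"].T
    return q[:,:2]/q[:,2:]
def cyl(x,y,z0,z1,r):
    a=np.linspace(0,2*np.pi,72,endpoint=False)
    return np.vstack([np.c_[x+r*np.cos(a),y+r*np.sin(a),np.full(72,z)] for z in (z0,z1)])
def hullcen(p):
    h=cv2.convexHull(p.astype(np.float32)); m=cv2.moments(h)
    return np.array([m["m10"]/m["m00"],m["m01"]/m["m00"]]),m["m00"]
def rgbd(c):
    return c["image"].astype(int)
M={"blue":lambda r,g,b:(b>r+50)&(b>g+40),
"green":lambda r,g,b:(g>r+50)&(g>b+50),
"yellow":lambda r,g,b:(r>b+70)&(g>b+60)&(abs(r-g)<90),
"red":lambda r,g,b:(r>g+60)&(r>b+60),
"white":lambda r,g,b:(r>165)&(g>165)&(b>150)}
def blob(c,col,uv,win=30):
    i=rgbd(c); m=M[col](i[...,0],i[...,1],i[...,2]).astype(np.uint8)
    w=np.zeros_like(m);u,v=map(int,uv);w[max(0,v-win):v+win,max(0,u-win):u+win]=1;m*=w
    n,l,s,ce=cv2.connectedComponentsWithStats(m)
    # nearest big
    k=[j for j in range(1,n) if s[j,4]>=12]
    if not k: return None
    j=max(k,key=lambda j:s[j,4]/(1+0.0*np.hypot(*(ce[j]-uv))))
    cs,_=cv2.findContours((l==j).astype(np.uint8),cv2.RETR_EXTERNAL,cv2.CHAIN_APPROX_NONE)
    h=cv2.convexHull(cs[0]); mask=np.zeros_like(m); cv2.fillConvexPoly(mask,h,1)
    ys,xs=np.nonzero(mask); return np.array([xs.mean(),ys.mean()]),len(xs)
def locate(c,cen,z0,z1,r):
    f=lambda p:hullcen(proj(c,cyl(p[0],p[1],z0,z1,r)))[0]-cen
    s=least_squares(f,[400,0],x_scale=100); return s.x,hullcen(proj(c,cyl(*s.x,z0,z1,r)))[1]
E
python3 - <<'E'
from h import *
S=vision.capture("scene");T=vision.capture("top")
k=0.64
items={"mat":("green",(524,218),(161,284),0,4,45),"blue":("blue",(535,275),(257,222),0,36,31),
"ytag":("yellow",(415,234),(256,360),0,12,18),"rtag":("red",(484,358),(374,212),0,12,18),
"yobj":("yellow",(375,436),(500,228),36,60,10.5),"robj":("red",(384,312),(393,300),36,60,10.5),
"coverTop":("white",(242,375),(526,340),56,56,31),"big":("white",(279,315),(462,360),56,56,42),"oil":("red",(175,515),(628,297),0,45,16)}
for n,(col,a,b,z0,z1,r) in items.items():
    for nm,c,uv in(("S",S,a),("T",T,b)):
        R=blob(c,col,np.array(uv)*k,26)
        if R is None: print(n,nm,None);continue
        x,ar=locate(c,R[0],z0,z1,r); print(n,nm,R[0].round(1),R[1],x.round(1),round(ar))
for c,a,b,nm in((S,(190,280),(330,430),"s"),(T,(420,310),(560,430),"t")):
    im=c["image"][int(a[1]*k):int(b[1]*k),int(a[0]*k):int(b[0]*k),::-1]
    cv2.imwrite(f"pics/crop_{nm}.png",cv2.resize(im,None,fx=6,fy=6,interpolation=cv2.INTER_CUBIC))
E
```

```text
mat S [335.  138.9] 422 [500.   0.] 796
mat T [102.7 181.3] 829 [515.6   0. ] 857
blue S [342.3 175.3] 476 [700.   0.] 821
blue T [163.6 141.4] 443 [624.2  28.9] 465
ytag S [265.6 149.1] 110 [475.   0.] 170
ytag T [163.6 230.2] 145 [400.   0.] 141
rtag S [308.9 228.4] 195 [6.501e+02 3.000e-01] 210
rtag T [238.8 135.4] 145 [645.7   0. ] 146
yobj S [240. 277.] 164 [562.5   0. ] 118
yobj T [319.4 144.6] 77 [613.3   0. ] 62
robj S [245.6 199.1] 110 [487.5   0. ] 110
robj T [250.6 191.2] 80 [488.5   0. ] 57
coverTop S [152.8 239.7] 521 [300.   0.] 276
coverTop T [336.9 217.4] 383 [400.   0.] 448
big S [177.6 198.4] 669 [316.6   0. ] 519
big T [295.4 230.1] 705 [387.4   0. ] 824
oil S None
oil T None
```

View pics/crop_s.png

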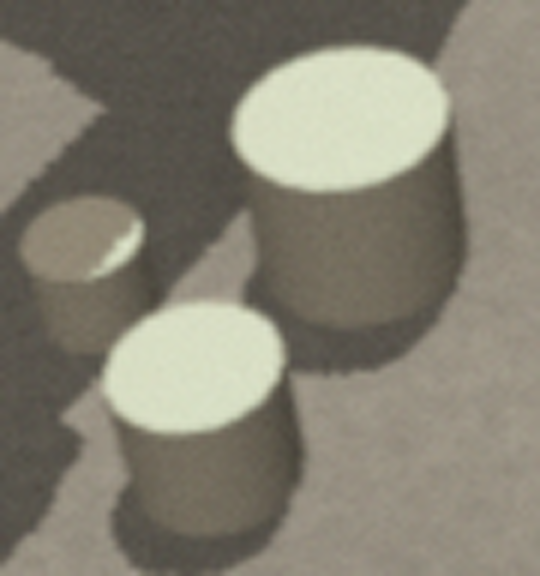

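View pics/crop_t.png

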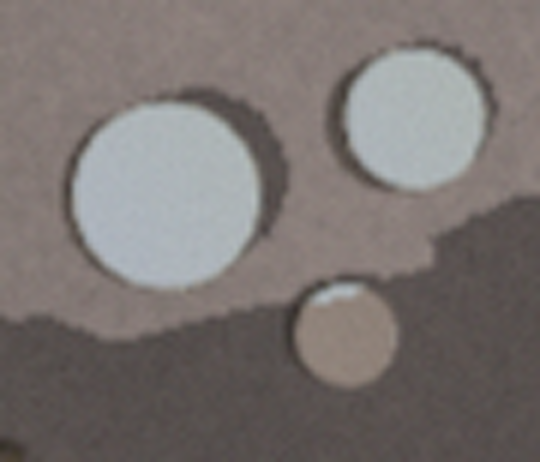

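The look-alikes for the cover pot, in the 800x600 pictures, are:
- **Big white pot:** scene (280,328), top (462,360).
- **Middle white pot:** scene (242,388), top (526,340).
- **Small white pot:** scene (212,350), top (508,396).

The crops confirm three sizes, so I choose the middle one. The yellow objective is at scene (375,436) and the red one at (384,315). The yellow tag is at (415,234) and the red one at (484,358).

```bash
python3 - <<'E'
s=open('h.py').read()
i=s.index("def locate")
s=s[:i]+'''def locate(c,cen,z0,z1,r):
    f=lambda p:hullcen(proj(c,cyl((p[0]-1)*1000,(p[1]-1)*1000,z0,z1,r)))[0]-cen
    p=least_squares(f,[1.45,1.0],diff_step=5e-3).x; x=(p-1)*1000
    return x,hullcen(proj(c,cyl(*x,z0,z1,r)))[1]
'''
open('h.py','w').write(s)
E
cat > m.py <<'E'
from h import *
S=vision.capture("scene");T=vision.capture("top")
k=0.64
items={"mat":("green",(524,218),(161,284),0,4,45),"blue":("blue",(535,275),(257,222),0,36,31),
"ytag":("yellow",(415,234),(256,360),0,12,18),"rtag":("red",(484,358),(374,212),0,12,18),
"yobj":("yellow",(375,436),(500,228),36,60,10.5),"robj":("red",(384,312),(393,300),36,60,10.5),
"coverTop":("white",(242,380),(526,340),56,56,31),"big":("white",(279,315),(462,360),78,78,42)}
for n,(col,a,b,z0,z1,r) in items.items():
    for nm,c,uv in(("S",S,a),("T",T,b)):
        R=blob(c,col,np.array(uv)*k,24 if n!="coverTop" else 20)
        if R is None: print(n,nm,None);continue
        x,ar=locate(c,R[0],z0,z1,r); print(n,nm,R[0].round(1),R[1],x.round(1),round(ar))
# small white and oil by pixel
def ray(c,uv,z):
    d=np.linalg.inv(c["mtx"])@np.array([*uv,1.]); d=c["R"].T@d; o=-c["R"].T@c["t"]; return (o+d*(z-o[2])/d[2])[:2]
print("small",ray(T,np.array((508,396))*k,35),ray(S,np.array((210,340))*k,35))
print("oil",ray(T,np.array((631,296))*k,68),ray(S,np.array((168,492))*k,68))
E
python3 m.py
```

```text
mat S [335.  138.9] 421 [518.1 390.1] 440
mat T [102.7 181.3] 831 [516.8 386.3] 878
blue S [342.2 175.3] 479 [622.8 226.2] 558
blue T [163.5 141.4] 445 [624.2 220.9] 487
ytag S [265.6 149.1] 110 [384.5 222.8] 115
ytag T [163.6 230.2] 147 [385.2 218.4] 151
rtag S [308.9 228.4] 196 [644.9  22.5] 202
rtag T [238.7 135.2] 145 [645.7  18.6] 146
yobj S [240. 277.] 164 [ 622.6 -202.4] 164
yobj T [319.4 144.6] 77 [ 613.7 -196. ] 66
robj S [245.1 198.8] 124 [495.4 -18.8] 113
robj T [250.6 191.2] 80 [488.5 -14.2] 57
coverTop S [152.8 239.6] 525 [ 421.9 -237.1] 521
coverTop T [336.9 217.4] 388 [ 421.  -239.5] 442
big S [177.6 198.4] 669 [ 392.9 -130.2] 744
big T [295.5 230.1] 706 [ 387.1 -129. ] 849
small [ 326.49057739 -211.81708598] [ 321.21937068 -204.29457095]
oil [ 494.2158937  -412.34643963] [ 498.1119389  -410.14353627]
```

```bash
cat >> h.py <<'E'
from scipy.spatial.transform import Rotation as Ro
def st(): 
    s=ctrl.sense(); q=s["ee_rot"]; R=Ro.from_quat([q[1],q[2],q[3],q[0]]).as_matrix()
    return s,R
def go(x,y,z,yaw=None):
    """print shift in current tool axes (mm), yaw = wanted world angle (deg) of tool y (mod 180)"""
    s,R=st(); d=np.array([x,y,z])-s["eef_pos"]
    print("t",round(s["time_s"],2),"pos",s["eef_pos"].round(1),"shift mm tool",(R.T@d).round(1),"gw",round(s["grip_width"],3),"F",s["force"].round(1))
    ya=np.degrees(np.arctan2(R[1,1],R[0,1])); print("yaw now",ya.round(2),"tilt vec",(R.T@[0,0,-1]).round(4),"j",s["joints"].round(2))
    if yaw is not None:
        dy=(yaw-ya+90)%180-90; print("turn about tool x (rad)",round(-np.radians(dy),4))
E
python3 - <<'E'
from h import *
s,R=st();print(R.round(3))
go(623.5,223.5,150)
E
```

```text
[[-0.     0.256 -0.967]
 [ 0.    -0.967 -0.256]
 [-1.    -0.    -0.   ]]
t 0.3 pos [ 134.3 -507.4  239.1] shift mm tool [  89.5 -581.4 -659.9] gw 0.999 F [-0.4 -0.5  0.6]
yaw now -75.17 tilt vec [1.e+00 5.e-04 1.e-04] j [-1.54  0.31  1.5   0.    1.33 -0.22]
```

```bash
python3 -m jog '[[[0,-0.03,-0.034,0,0,0],[0,-0.03,-0.034,0,0,0],[0,-0.03,-0.034,0,0,0],[0,-0.03,-0.034,0,0,0],[0,-0.03,-0.034,0,0,0],[0,-0.03,-0.034,0,0,0],[0,-0.03,-0.034,0,0,0],[0,-0.03,-0.034,0,0,0],[0,-0.03,-0.034,0,0,0],[0,-0.03,-0.034,0,0,0]]]' 0 30
python3 -m jog '[[[0,-0.03,-0.034,0,0,0],[0,-0.03,-0.034,0,0,0],[0,-0.03,-0.034,0,0,0],[0,-0.03,-0.034,0,0,0],[0,-0.03,-0.034,0,0,0],[0,-0.03,-0.034,0,0,0],[0,-0.03,-0.034,0,0,0],[0,-0.03,-0.034,0,0,0],[0,-0.02,-0.026,0,0,0],[0,0,0,0,0,0]]]'
python3 -c "
from h import *
go(623.5,223.5,100)"
```

```text
time_s: 1.55
eef_pos: [386.9, -129.2, 239.5]
ee_rot: [0.091, 0.701, 0.091, -0.701]
force: [-0.1, -0.1, -0.2]
grip_width: 1.0
time_s: 2.8
eef_pos: [608.1, 198.5, 238.2]
ee_rot: [-0.092, -0.701, -0.092, 0.701]
force: [-0.6, -0.6, 0.0]
grip_width: 0.997
t 2.8 pos [608.1 198.5 238.2] shift mm tool [138.2 -20.1 -21.4] gw 0.997 F [-0.6 -0.6  0. ]
yaw now -75.06 tilt vec [ 1.e+00  2.e-04 -1.e-03] j [0.13 0.58 1.11 0.   1.46 1.44]
```

```bash
python3 -m jog '[[[0.03,-0.005,-0.005,0,0,0],[0.03,-0.005,-0.005,0,0,0],[0.03,-0.005,-0.005,0,0,0],[0.03,-0.005,-0.006,0,0,0],[0.018,0,0,0,0,0],[0,0,0,0,0,0],[0,0,0,0,0,0]]]'
cat > look.py <<'E'
import sys
from h import *
tag=sys.argv[1]; 
pt=np.array([[float(v) for v in sys.argv[2].split(",")]])
out=[]
for n in ("scene","top"):
    c=vision.capture(n); u,v=proj(c,pt)[0].round().astype(int); w=int(sys.argv[3]) if len(sys.argv)>3 else 36
    u=min(max(u,w),512-w);v=min(max(v,w),384-w)
    im=c["image"][v-w:v+w,u-w:u+w,::-1]; out.append(cv2.resize(im,(400,400),interpolation=cv2.INTER_CUBIC)); print(n,"crop origin",u-w,v-w,"scale",400/(2*w))
cv2.imwrite(f"pics/{tag}.png",np.hstack(out))
E
python3 look.py blue1 623,223,30
python3 -c "
from h import *
go(623.5,223.5,15)"
```

```text
time_s: 3.68
eef_pos: [623.5, 221.5, 102.8]
ee_rot: [0.091, 0.702, 0.091, -0.7]
force: [0.6, -0.8, 0.7]
grip_width: 1.0
scene crop origin 306 136 scale 5.555555555555555
top crop origin 126 105 scale 5.555555555555555
t 3.77 pos [623.5 221.7 102.7] shift mm tool [87.7 -1.8 -0.3] gw 0.999 F [-0.3  0.2 -0.2]
yaw now -75.18 tilt vec [ 1.0e+00 -2.0e-04  2.2e-03] j [ 0.16  0.73  1.2  -0.    1.2   1.48]
```

View pics/blue1.png

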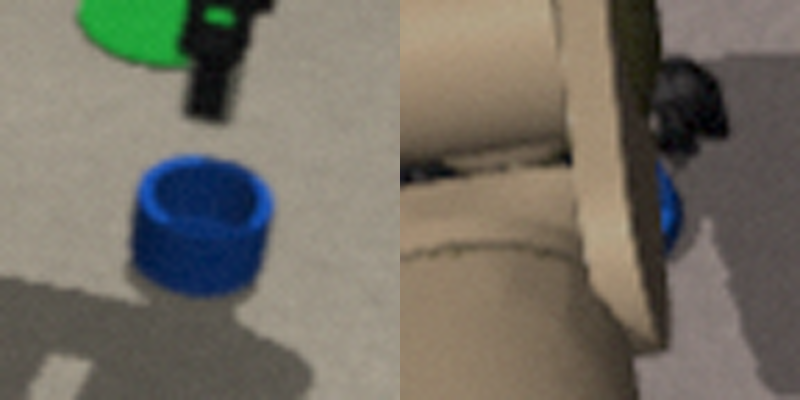

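The crop shows the blue pot centred at (203,225) of the scene half, with the finger tip just above it at (207,110). The arm hides it in the top view. Descending.

```bash
python3 -m jog '[[[0.02,-0.002,0,0,0,0],[0.02,0,0,0,0,0],[0.02,0,0,0,0,0],[0.015,0,0,0,0,0],[0.013,0,0,0,0,0],[0,0,0,0,0,0],[0,0,0,0,0,0]]]'
python3 -c "
from h import *
go(623.5,223.5,15)"
python3 look.py blue2 623,223,30
```

```text
time_s: 4.65
eef_pos: [622.9, 223.8, 13.9]
ee_rot: [0.091, 0.702, 0.091, -0.701]
force: [0.5, -0.0, -0.6]
grip_width: 1.002
t 4.65 pos [622.9 223.8  13.9] shift mm tool [-1.1  0.5 -0.5] gw 1.002 F [ 0.5 -0.  -0.6]
yaw now -75.17 tilt vec [ 1.0e+00 -1.0e-04  1.1e-03] j [0.17 0.84 1.26 0.   1.04 1.48]
scene crop origin 306 136 scale 5.555555555555555
top crop origin 126 105 scale 5.555555555555555
```

View pics/blue2.png

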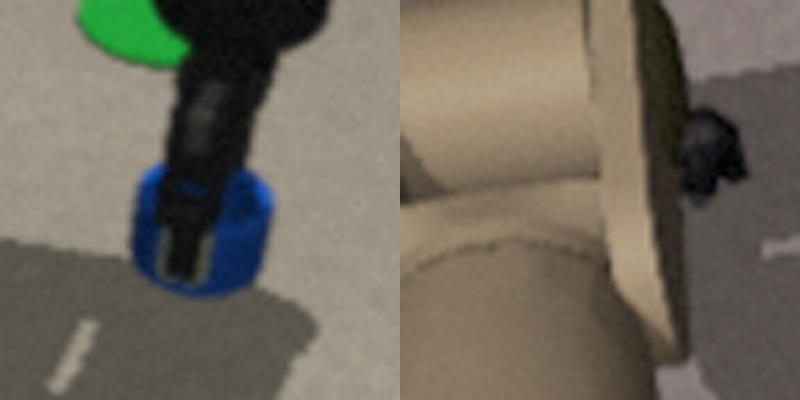

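```bash
python3 - <<'E'
from h import *
c=vision.capture("scene"); s,R=st()
for off in (42.5,57):
  for z in (6,36):
    p=s["eef_pos"]+R[:,1]*off; p[2]=z
    print(off,z,p.round(1),(proj(c,p[None])[0]-[306,136])*5.5556)
print((proj(c,np.array([[623.5,223.5,0.],[623.5,223.5,36]]))-[306,136])*5.5556)
i=c["image"][136:208,306:378,::-1]; cv2.imwrite("pics/b3.png",cv2.resize(i,(600,600),interpolation=cv2.INTER_LANCZOS4))
E
```

```text
42.5 6 [633.7 182.7   6. ] [174.77299903 295.99590913]
42.5 36 [633.7 182.7  36. ] [183.21126326 244.70211112]
57 6 [637.4 168.7   6. ] [167.59336589 315.56653541]
57 36 [637.4 168.7  36. ] [175.97515295 264.14037999]
[[194.42669714 251.62262634]
 [204.71699238 190.78423754]]
```

View pics/b3.png

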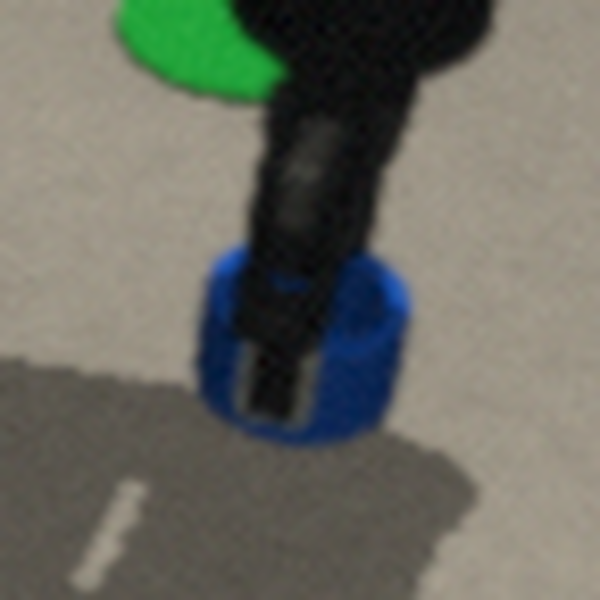

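```bash
python3 -m jog '[[[0,0,0,0,0,0],[0,0,0,0,0,0],[0,0,0,0,0,0],[0,0,0,0,0,0],[0,0,0,0,0,0],[0,0,0,0,0,0],[0,0,0,0,0,0],[0,0,0,0,0,0]]]' 255 30
python3 -m jog '[[[-0.005,0,0,0,0,0],[-0.01,0,0,0,0,0],[-0.02,0,0,0,0,0],[-0.02,0,0,0,0,0],[-0.02,0,0,0,0,0],[0,0,0,0,0,0],[0,0,0,0,0,0]]]'
python3 look.py blue4 623,223,90
python3 -c "
from h import *
go(517.5,388,90)"
```

```text
time_s: 5.8
eef_pos: [622.8, 223.8, 14.0]
ee_rot: [0.091, 0.702, 0.091, -0.701]
force: [-0.5, -0.6, 5.5]
grip_width: 0.717
time_s: 6.68
eef_pos: [622.2, 223.7, 87.9]
ee_rot: [-0.091, -0.701, -0.091, 0.701]
force: [-0.2, -0.1, -1.2]
grip_width: 0.72
scene crop origin 310 117 scale 5.555555555555555
top crop origin 122 101 scale 5.555555555555555
t 6.78 pos [622.  223.6  87.4] shift mm tool [  -2.5 -185.6   59. ] gw 0.716 F [-0.3  0.2 -1. ]
yaw now -75.18 tilt vec [ 1.0e+00  1.0e-04 -1.6e-03] j [0.17 0.75 1.21 0.   1.18 1.48]
```

View pics/blue4.png

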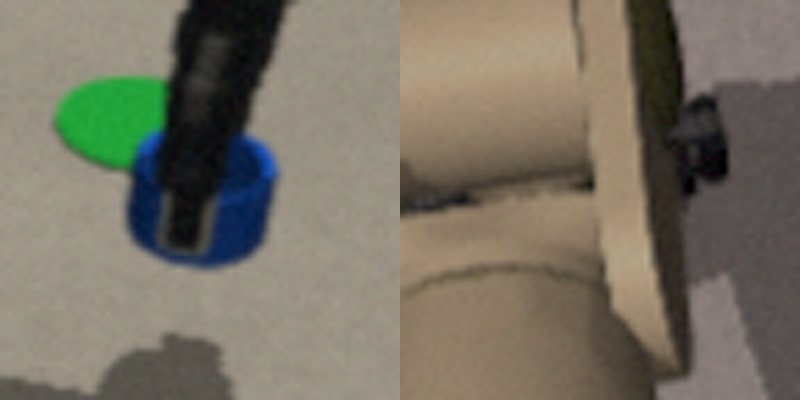

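```bash
python3 -m jog '[[[0,-0.01,0.003,0,0,0],[0,-0.02,0.0065,0,0,0],[0,-0.02,0.0065,0,0,0],[0,-0.02,0.0065,0,0,0],[0,-0.02,0.0065,0,0,0],[0,-0.02,0.0065,0,0,0],[0,-0.02,0.0065,0,0,0],[0,-0.02,0.0065,0,0,0],[0,-0.02,0.006,0,0,0],[0,-0.01,0.004,0,0,0],[0,-0.006,0,0,0,0],[0,0,0,0,0,0]]]'
python3 -m jog '[[[0.02,0,0,0,0,0],[0.02,0,0,0,0,0],[0.01,0,0,0,0,0],[0,0,0,0,0,0],[0,0,0,0,0,0]]]'
python3 look.py mat1 517,388,20
python3 -c "
from h import *
go(517.5,388,19.2)"
```

```text
time_s: 8.28
eef_pos: [518.5, 388.6, 88.3]
ee_rot: [0.091, 0.701, 0.091, -0.701]
force: [0.3, -0.4, -0.2]
grip_width: 0.715
time_s: 8.9
eef_pos: [518.7, 388.7, 39.0]
ee_rot: [0.091, 0.702, 0.091, -0.701]
force: [0.1, 0.1, -0.5]
grip_width: 0.717
scene crop origin 299 98 scale 5.555555555555555
top crop origin 64 144 scale 5.555555555555555
t 9.0 pos [518.7 388.8  39.1] shift mm tool [19.9  0.5  1.4] gw 0.717 F [ 0.4 -0.8 -0.1]
yaw now -75.17 tilt vec [1.0e+00 3.0e-04 1.3e-03] j [ 0.46  0.78  1.3  -0.    1.06  1.77]
```

View pics/mat1.png

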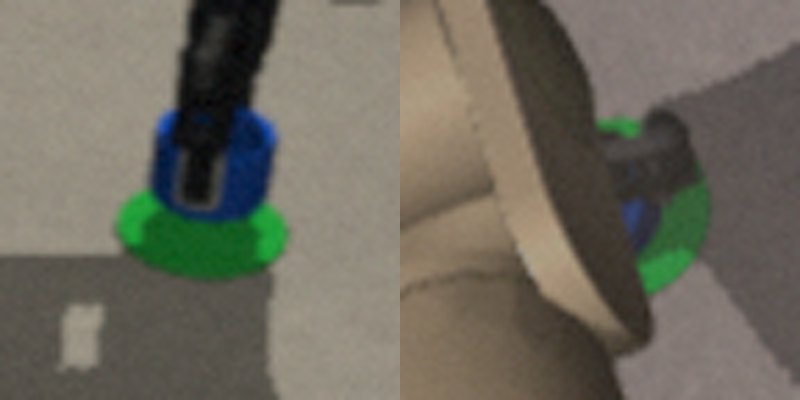

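```bash
python3 -m jog '[[[0.01,0,0.001,0,0,0],[0.006,0,0,0,0,0],[0.003,0,0,0,0,0],[0.001,0,0,0,0,0],[0,0,0,0,0,0],[0,0,0,0,0,0]]]'
python3 -c "
from h import *
go(517.5,388,18.2)"
```

```text
time_s: 9.75
eef_pos: [517.5, 388.4, 18.5]
ee_rot: [0.091, 0.701, 0.091, -0.701]
force: [0.2, 0.3, -0.3]
grip_width: 0.721
t 9.75 pos [517.5 388.4  18.5] shift mm tool [0.3 0.4 0.1] gw 0.721 F [ 0.2  0.3 -0.3]
yaw now -75.17 tilt vec [1.e+00 1.e-04 4.e-04] j [0.46 0.81 1.31 0.   1.03 1.78]
```

```bash
python3 -m jog '[[[0,0,0,0,0,0],[0,0,0,0,0,0],[0,0,0,0,0,0],[0,0,0,0,0,0],[0,0,0,0,0,0]]]' 0
python3 -m jog '[[[-0.01,0,0,0,0,0],[-0.03,0,0,0,0,0],[-0.04,0,0,0,0,0],[-0.04,0,0,0,0,0],[-0.04,0,0,0,0,0],[0,0,0,0,0,0]]]'
python3 -c "
from h import *
go(618,-199,180)"
```

```text
time_s: 10.38
eef_pos: [517.4, 388.3, 18.3]
ee_rot: [0.091, 0.701, 0.091, -0.701]
force: [0.5, 0.2, 0.4]
grip_width: 0.999
time_s: 11.12
eef_pos: [518.4, 388.9, 182.6]
ee_rot: [0.09, 0.704, 0.092, -0.699]
force: [0.1, -0.3, -0.3]
grip_width: 0.997
t 11.12 pos [518.4 388.9 182.6] shift mm tool [  1.4 593.8  54.3] gw 0.997 F [ 0.1 -0.3 -0.3]
yaw now -75.17 tilt vec [1.     0.0015 0.0071] j [0.46 0.63 1.17 0.   1.34 1.78]
```

```bash
python3 look.py yo 618,-199,30 18; python3 - <<'E'
from h import *
for n,(z) in (("scene",0),("top",0)):
    c=vision.capture(n)
    for z,r in ((0,13.5),(34,13.5),(38,10),(60,10)):
        print(n,z,proj(c,np.array([[618,-199,z]],float)).round(1))
E
```

```text
scene crop origin 222 263 scale 11.11111111111111
top crop origin 301 126 scale 11.11111111111111
scene 0 [[240.  289.8]]
scene 34 [[239.5 279.3]]
scene 38 [[239.4 278. ]]
scene 60 [[239.  270.8]]
top 0 [[317.7 146.4]]
top 34 [[319.7 144.1]]
top 38 [[319.9 143.8]]
top 60 [[321.2 142.2]]
```

View pics/yo.png

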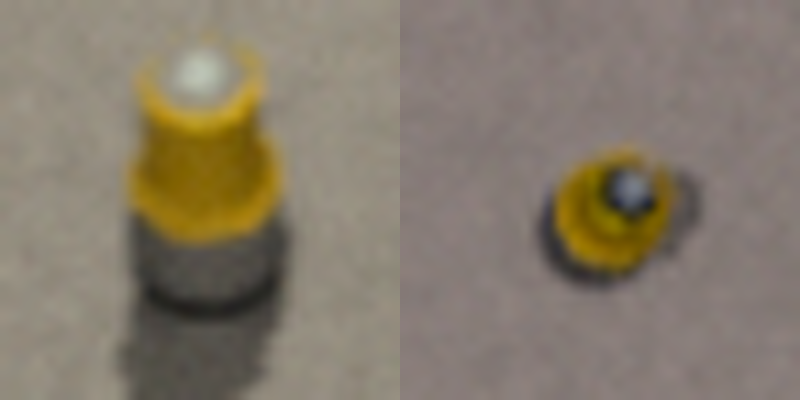

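```bash
cat >> h.py <<'E'
def ray(c,uv,z):
    d=np.linalg.inv(c["mtx"])@np.array([*uv,1.]); d=c["R"].T@d; o=-c["R"].T@c["t"]; return (o+d*(z-o[2])/d[2])[:2]
E
python3 - <<'E'
from h import *
S=vision.capture("scene");T=vision.capture("top")
print(ray(S,(240.0,269.3),61),ray(T,(321.7,142.8),61))
# base pot & mat after placing
for n,c,uv in(("S",S,(335,135)),("T",T,(103,181))):
    R=blob(c,"blue",np.array(uv),26); print(n,R, locate(c,R[0],4,40,31) if R else None)
E
python3 look.py mat2 517,388,20
```

```text
[ 617.81468975 -195.63431472] [ 616.30790464 -200.08013895]
S (array([336.02058824, 131.81764706]), 340) (array([515.65973044, 396.00982063]), 416.61251696781255)
T (array([ 98.1530343, 181.0817942]), 379) (array([514.88696917, 392.15662665]), 521.941686348815)
scene crop origin 299 98 scale 5.555555555555555
top crop origin 64 144 scale 5.555555555555555
```

View pics/mat2.png

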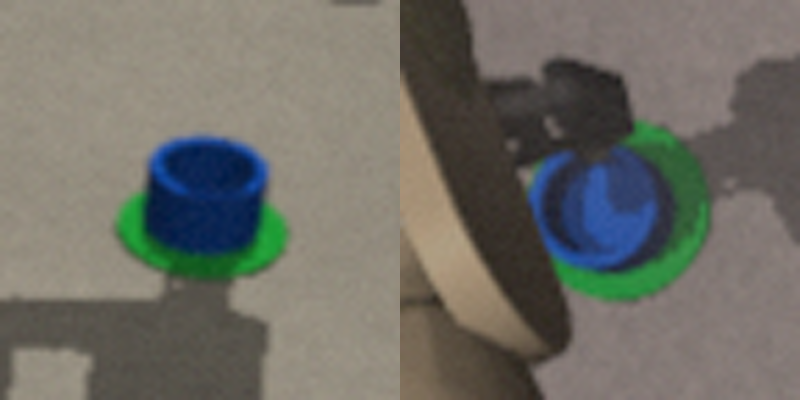

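```bash
python3 -m jog '[[[0,0.02,0.002,0,0,0],[0,0.04,0.004,0,0,0],[0,0.04,0.004,0,0,0],[0,0.04,0.004,0,0,0],[0,0.04,0.004,0,0,0],[0,0.04,0.004,0,0,0],[0,0.04,0.004,0,0,0],[0,0.04,0.004,0,0,0],[0,0.04,0.003,0,0,0],[0,0.04,0.003,0,0,0],[0,0.04,0.003,0,0,0],[0,0.04,0.003,0,0,0]]]'
python3 -m jog '[[[0,0.04,0.004,0,0,0],[0,0.04,0.004,0,0,0],[0,0.03,0.003,0,0,0],[0,0.02,0.002,0,0,0],[0,0,0,0,0,0],[0,0,0,0,0,0]]]'
python3 look.py mat3 517,388,20
python3 - <<'E'
from h import *
go(617,-198,110)
S=vision.capture("scene");T=vision.capture("top")
for n,c,uv in(("S",S,(335,135)),("T",T,(103,181))):
    R=blob(c,"blue",np.array(uv),26); print(n,R, locate(c,R[0],4,40,31) if R else None)
E
```

```text
time_s: 13.02
eef_pos: [593.9, -69.5, 178.3]
ee_rot: [-0.091, -0.701, -0.091, 0.701]
force: [-0.3, 0.4, -0.3]
grip_width: 1.002
time_s: 13.78
eef_pos: [615.0, -195.2, 178.3]
ee_rot: [-0.091, -0.701, -0.092, 0.701]
force: [-0.5, 0.4, 0.7]
grip_width: 1.0
scene crop origin 299 98 scale 5.555555555555555
top crop origin 64 144 scale 5.555555555555555
t 13.88 pos [ 615.2 -195.   178.4] shift mm tool [68.4  3.4 -1. ] gw 1.0 F [-0.1 -0.3 -0.9]
yaw now -75.1 tilt vec [1.e+00 2.e-04 0.e+00] j [-0.49  0.63  1.18  0.    1.33  0.82]
S (array([335.70833333, 132.12222222]), 360) (array([515.68703892, 394.00957026]), 417.47251458186656)
T (array([ 98.32846715, 180.38442822]), 411) (array([516.76044861, 391.7462012 ]), 521.8251709942124)
```

View pics/mat3.png

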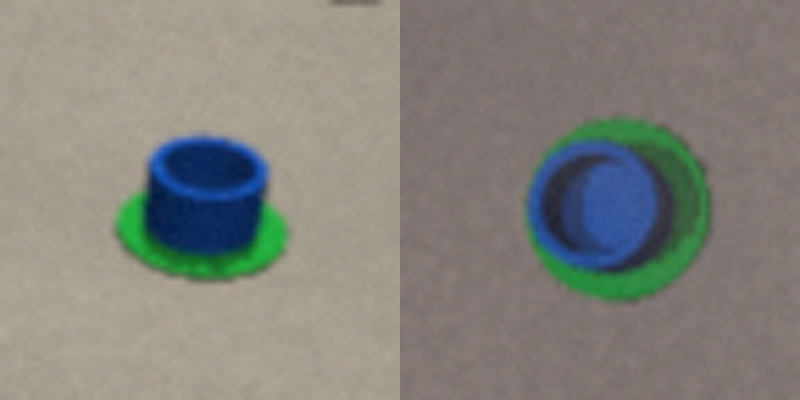

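```bash
python3 - <<'E'
from h import *
S=vision.capture("scene");T=vision.capture("top")
for n,c,o in(("S",S,(299,98)),("T",T,(64,144))):
    f=lambda P:((proj(c,P)-o)*5.5556).round(1)
    m=f(cyl(517.5,388,4,4,45)); print(n,"mat",m.min(0),m.max(0))
    for x,y in ((517.5,388.),(517.5,392)):
        a=f(cyl(x,y,40,40,31)); b=f(cyl(x,y,4,4,31)); print(x,y,"rim",a.min(0),a.max(0),"foot",b.min(0),b.max(0))
    im=c["image"][o[1]:o[1]+72,o[0]:o[0]+72,::-1]; im=cv2.resize(im,(400,400),interpolation=cv2.INTER_CUBIC)
    for P,col in((cyl(517.5,388,40,40,31)[:72],(255,255,255)),(cyl(517.5,388,4,4,31)[:72],(0,255,255)),(cyl(517.5,388,4,4,45)[:72],(0,0,255))):
        cv2.polylines(im,[(f(P)).astype(int)],True,col,1)
    cv2.imwrite(f"pics/ov_{n}.png",im)
a=cv2.imread("pics/ov_S.png");b=cv2.imread("pics/ov_T.png");cv2.imwrite("pics/ov.png",np.hstack([a,b]))
E
```

```text
S mat [111.8 178.6] [283.5 272.4]
517.5 388.0 rim [145.4 134.9] [266.1 198.4] foot [138.3 192.5] [256.5 257.1]
517.5 392 rim [149.2 131.7] [269.6 195. ] foot [142.  189.3] [260.  253.6]
T mat [117.9 113.6] [303.4 297.2]
517.5 388.0 rim [123.1 131.9] [254.4 261.9] foot [146.8 142. ] [274.5 268.5]
517.5 392 rim [114.6 131.9] [245.9 261.8] foot [138.6 142. ] [266.3 268.4]
```

View pics/ov.png

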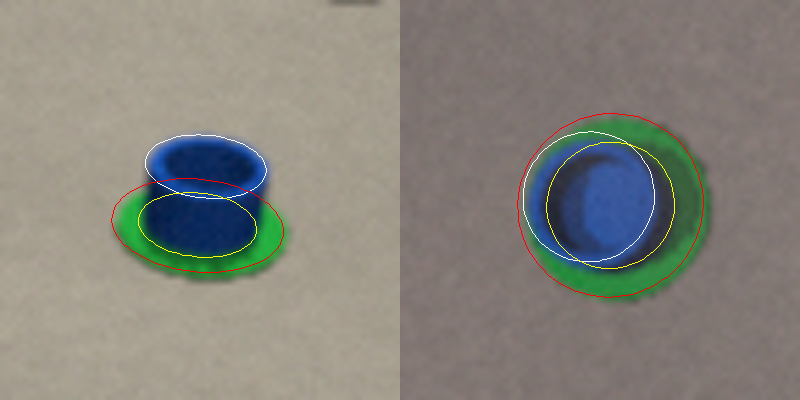

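Mat and pot outlines are shifted by the same few pixels in both views, which is the calibration error. The pot is therefore centred on the mat to within about 2 mm. Next, the objective.

```bash
python3 -m jog '[[[0.03,0.003,-0.001,0,0,0],[0.03,0,0,0,0,0],[0.01,0,0,0,0,0],[0,0,0,0,0,0],[0,0,0,0,0,0]]]'
python3 -c "
from h import *
go(617,-198,46)"
python3 look.py yo2 618,-199,60 30
```

```text
time_s: 14.7
eef_pos: [617.5, -199.0, 109.7]
ee_rot: [0.092, 0.702, 0.091, -0.701]
force: [-0.4, -0.6, 0.3]
grip_width: 0.997
t 14.7 pos [ 617.5 -199.   109.7] shift mm tool [63.7 -1.2  0.3] gw 0.997 F [-0.4 -0.6  0.3]
yaw now -75.17 tilt vec [ 1.     -0.0015  0.0017] j [-0.49  0.7   1.25  0.    1.2   0.82]
scene crop origin 209 241 scale 6.666666666666667
top crop origin 291 112 scale 6.666666666666667
```

View pics/yo2.png

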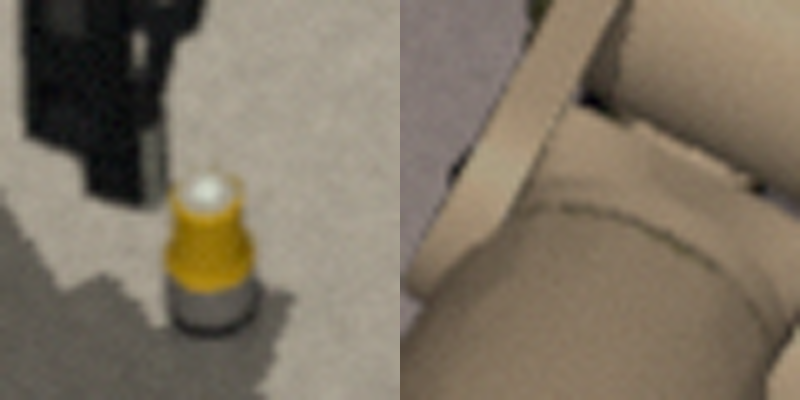

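```bash
python3 - <<'E'
from h import *
c=vision.capture("scene"); s,R=st()
for off in (42.5,-42.5,0):
    p=s["eef_pos"]+R[:,1]*off; p[2]-=-5
    print(off,p.round(1),((proj(c,p[None])[0]-[209,241])*6.667).round(),proj(c,p[None])[0])
cv2.imwrite("pics/sc1.png",cv2.resize(c["image"][150:350,120:386,::-1],(798,600)))
E
```

```text
42.5 [ 628.1 -240.   114.3] [127. 188.] [228.05623129 269.149974  ]
-42.5 [ 606.4 -157.8  114.2] [251. -36.] [246.58058591 235.56383806]
0 [ 617.2 -198.9  114.3] [191.  71.] [237.69121817 251.68097247]
```

View pics/sc1.png

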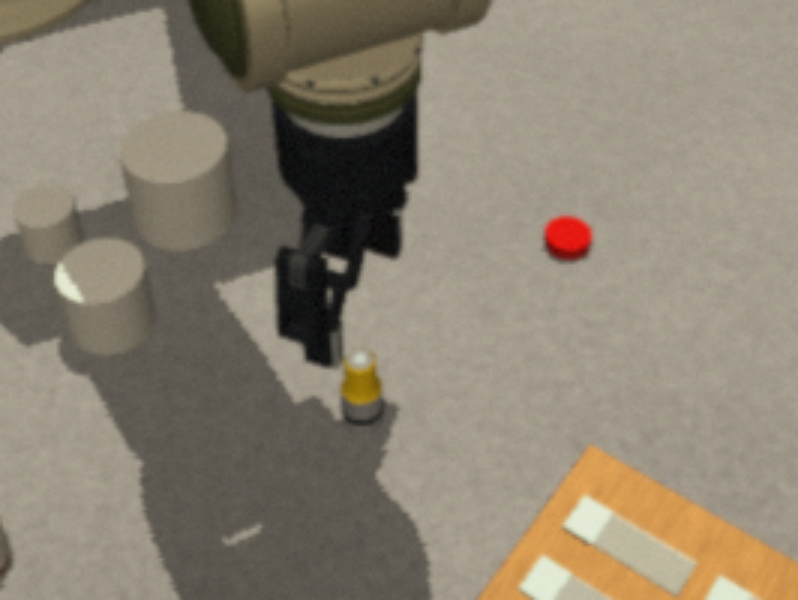

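```bash
python3 -m jog '[[[0.02,-0.001,0,0,0,0],[0.02,0,0,0,0,0],[0.015,0,0,0,0,0],[0.008,0,0,0,0,0],[0,0,0,0,0,0],[0,0,0,0,0,0],[0,0,0,0,0,0]]]'
python3 -m jog '[[[0,0,0,0,0,0],[0,0,0,0,0,0],[0,0,0,0,0,0],[0,0,0,0,0,0],[0,0,0,0,0,0],[0,0,0,0,0,0]]]' 150 20
python3 -c "
from h import *
go(617,-198,46)"
python3 look.py yo3 618,-199,60 30
```

```text
time_s: 15.72
eef_pos: [616.9, -197.9, 45.9]
ee_rot: [0.091, 0.701, 0.091, -0.701]
force: [0.6, 0.6, -0.7]
grip_width: 0.997
time_s: 16.48
eef_pos: [616.6, -197.8, 45.3]
ee_rot: [0.091, 0.701, 0.091, -0.701]
force: [0.8, 0.2, 0.6]
grip_width: 0.416
t 16.48 pos [ 616.6 -197.8   45.3] shift mm tool [-0.7  0.3 -0.3] gw 0.416 F [0.8 0.2 0.6]
yaw now -75.17 tilt vec [1. 0. 0.] j [-0.49  0.77  1.3   0.    1.08  0.82]
scene crop origin 209 241 scale 6.666666666666667
top crop origin 291 112 scale 6.666666666666667
```

View pics/yo3.png

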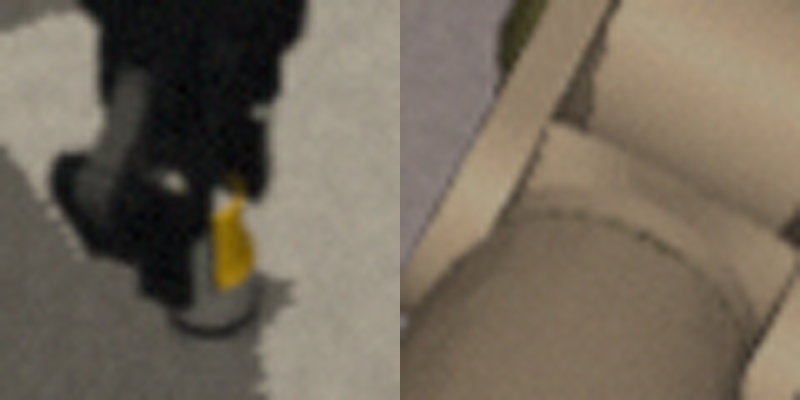

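```bash
python3 -m jog '[[[0,0,0,0,0,0],[0,0,0,0,0,0],[0,0,0,0,0,0],[0,0,0,0,0,0],[0,0,0,0,0,0],[0,0,0,0,0,0]]]' 255 25
python3 -c "
from h import *
go(617,-198,46)"
python3 look.py yo4 618,-199,60 30
```

```text
time_s: 17.32
eef_pos: [616.7, -197.8, 45.4]
ee_rot: [0.091, 0.701, 0.091, -0.701]
force: [-0.2, -0.5, 1.7]
grip_width: 0.225
t 17.32 pos [ 616.7 -197.8   45.4] shift mm tool [-0.6  0.3 -0.3] gw 0.225 F [-0.2 -0.5  1.7]
yaw now -75.17 tilt vec [ 1.e+00 -1.e-04  1.e-04] j [-0.49  0.77  1.3  -0.    1.08  0.82]
scene crop origin 209 241 scale 6.666666666666667
top crop origin 291 112 scale 6.666666666666667
```

View pics/yo4.png

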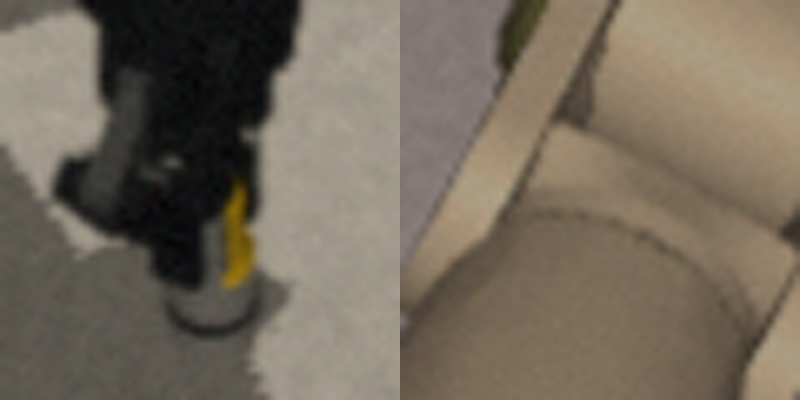

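```bash
python3 -m jog '[[[-0.003,0,0,0,0,0],[-0.01,0,0,0,0,0],[-0.02,0,0,0,0,0],[-0.03,0,0,0,0,0],[-0.03,0,0,0,0,0],[-0.02,0,0,0,0,0],[0,0,0,0,0,0],[0,0,0,0,0,0]]]'
python3 -c "
from h import *
go(517.5,388.2,160)"
python3 look.py yo5 618,-199,130 30
```

```text
time_s: 18.42
eef_pos: [616.2, -197.6, 157.3]
ee_rot: [-0.091, -0.701, -0.092, 0.702]
force: [-0.1, 0.5, -1.4]
grip_width: 0.221
t 18.43 pos [ 616.2 -197.6  157.3] shift mm tool [  -2.1 -591.5  -54.5] gw 0.221 F [-0.1  0.5 -1.4]
yaw now -75.17 tilt vec [ 1.      0.0011 -0.0012] j [-0.49  0.65  1.2   0.    1.3   0.82]
scene crop origin 208 216 scale 6.666666666666667
top crop origin 296 107 scale 6.666666666666667
```

View pics/yo5.png

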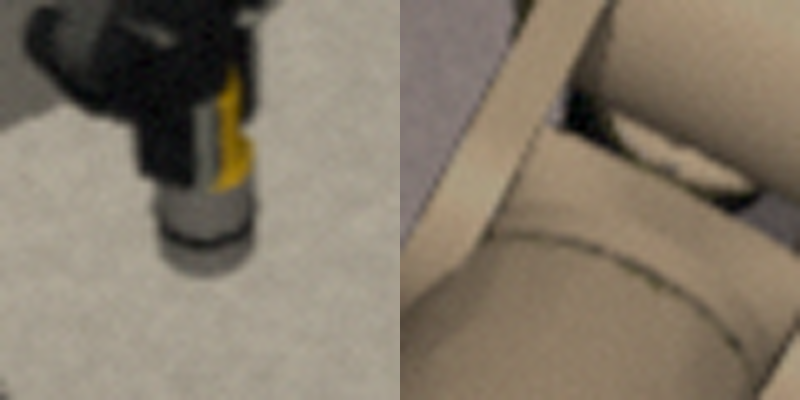

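```bash
python3 - <<'E'
from h import *
c=vision.capture("scene"); s,R=st(); p=s["eef_pos"]
h=cyl(p[0],p[1],p[2]-45.4,p[2]-20,13.5)[:72]; q=(proj(c,h)-[208,216])*6.667+3
print(q.min(0),q.max(0))
E
python3 -m jog '[[[0,-0.01,-0.001,0,0,0],[0,-0.02,-0.002,0,0,0],[0,-0.04,-0.004,0,0,0],[0,-0.04,-0.004,0,0,0],[0,-0.04,-0.004,0,0,0],[0,-0.04,-0.004,0,0,0],[0,-0.04,-0.004,0,0,0],[0,-0.04,-0.004,0,0,0],[0,-0.04,-0.003,0,0,0],[0,-0.04,-0.003,0,0,0],[0,-0.04,-0.003,0,0,0],[0,-0.04,-0.004,0,0,0]]]'
python3 -m jog '[[[0,-0.04,-0.004,0,0,0],[0,-0.04,-0.004,0,0,0],[0,-0.04,-0.003,0,0,0],[0,-0.03,-0.003,0,0,0],[0,-0.02,-0.002,0,0,0],[0,-0.01,-0.001,0,0,0],[0,0,0,0,0,0],[0,0,0,0,0,0]]]'
python3 -c "
from h import *
go(517.5,388.2,110)"
python3 look.py yp1 517,388,60
```

```text
[151.84634099 204.86206224] [251.07268904 280.81419232]
time_s: 20.08
eef_pos: [543.9, 230.4, 158.5]
ee_rot: [0.091, 0.701, 0.092, -0.701]
force: [0.6, 0.5, 0.0]
grip_width: 0.22
time_s: 21.08
eef_pos: [515.9, 405.7, 158.3]
ee_rot: [-0.091, -0.701, -0.091, 0.701]
force: [0.2, -1.1, -1.6]
grip_width: 0.225
t 21.07 pos [515.9 405.7 158.3] shift mm tool [48.3 17.3  2.9] gw 0.225 F [ 0.2 -1.1 -1.6]
yaw now -75.23 tilt vec [ 1.e+00 -2.e-04 -1.e-04] j [ 0.49  0.67  1.16 -0.    1.31  1.8 ]
scene crop origin 301 86 scale 5.555555555555555
top crop origin 60 143 scale 5.555555555555555
```

View pics/yp1.png

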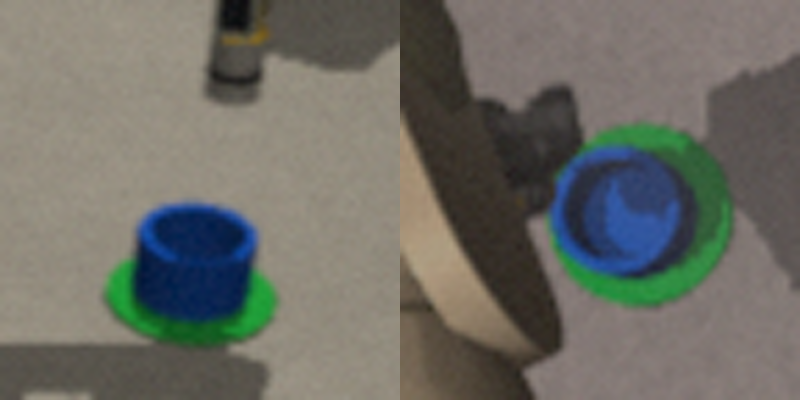

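```bash
python3 -m jog '[[[0,0.01,0.002,0,0,0],[0,0.0073,0.001,0,0,0],[0.02,0,0,0,0,0],[0.02,0,0,0,0,0],[0.01,0,0,0,0,0],[0,0,0,0,0,0],[0,0,0,0,0,0]]]'
python3 -c "
from h import *
go(517.5,388.2,54.6)"
python3 look.py yp2 517,388,60
```

```text
time_s: 22.05
eef_pos: [517.6, 389.1, 109.2]
ee_rot: [0.091, 0.702, 0.091, -0.701]
force: [-0.1, -0.2, -0.8]
grip_width: 0.22
t 22.05 pos [517.6 389.1 109.2] shift mm tool [54.6  0.8  0.4] gw 0.22 F [-0.1 -0.2 -0.8]
yaw now -75.18 tilt vec [1.0e+00 3.0e-04 1.4e-03] j [ 0.46  0.69  1.25 -0.    1.19  1.78]
scene crop origin 301 86 scale 5.555555555555555
top crop origin 60 143 scale 5.555555555555555
```

View pics/yp2.png

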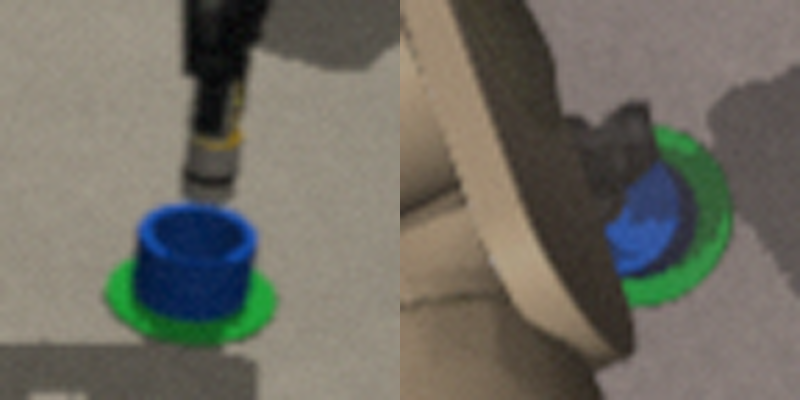

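```bash
python3 -m jog '[[[0.01,0.001,0.002,0,0,0],[0.01,0,0,0,0,0],[0.01,0,0,0,0,0],[0.01,0,0,0,0,0],[0.006,0,0,0,0,0],[0.004,0,0,0,0,0],[0,0,0,0,0,0],[0,0,0,0,0,0]]]'
python3 -c "
from h import *
go(517.5,388.2,54.6)"
python3 look.py yp3 517,388,60
```

```text
time_s: 23.15
eef_pos: [515.7, 387.6, 58.6]
ee_rot: [0.091, 0.701, 0.091, -0.701]
force: [1.1, -0.4, -1.4]
grip_width: 0.221
t 23.15 pos [515.7 387.6  58.6] shift mm tool [ 4.  -0.1 -1.9] gw 0.221 F [ 1.1 -0.4 -1.4]
yaw now -75.17 tilt vec [1.e+00 1.e-04 6.e-04] j [0.46 0.75 1.3  0.   1.09 1.78]
scene crop origin 301 86 scale 5.555555555555555
top crop origin 60 143 scale 5.555555555555555
```

View pics/yp3.png

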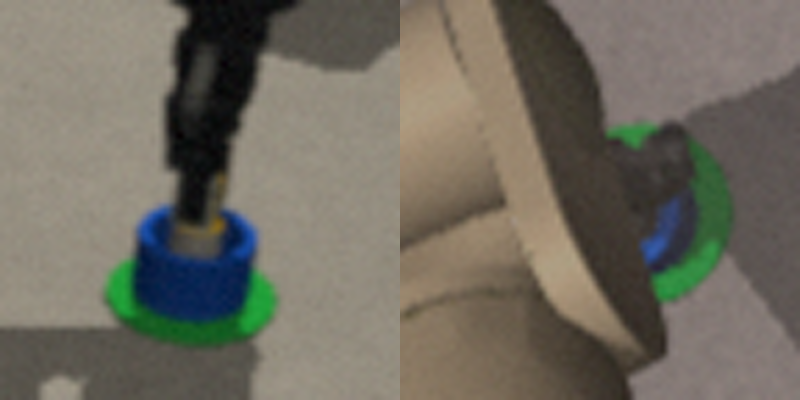

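```bash
python3 -m jog '[[[0.002,0,0,0,0,0],[0.001,0,0,0,0,0],[0.0008,0,0,0,0,0],[0,0,0,0,0,0],[0,0,0,0,0,0]]]'
python3 -c "
from h import *
go(517.5,388.2,54.6)"
```

```text
time_s: 23.88
eef_pos: [515.5, 387.5, 54.5]
ee_rot: [-0.091, -0.701, -0.091, 0.701]
force: [-0.3, 0.6, -2.1]
grip_width: 0.223
t 23.88 pos [515.5 387.5  54.5] shift mm tool [-0.1 -0.2 -2.1] gw 0.223 F [-0.3  0.6 -2.1]
yaw now -75.17 tilt vec [ 1. -0. -0.] j [ 0.46  0.75  1.3  -0.    1.09  1.78]
```

```bash
python3 -m jog '[[[0,0,0,0,0,0],[0,0,0,0,0,0],[0,0,0,0,0,0],[0,0,0,0,0,0],[0,0,0,0,0,0]]]' 120
python3 -m jog '[[[-0.01,0,0,0,0,0],[-0.03,0,0,0,0,0],[-0.04,0,0,0,0,0],[-0.03,0,0,0,0,0],[-0.02,0,0,0,0,0],[0,0,0,0,0,0]]]'
python3 -c "
from h import *
go(421.5,-238,185,45)
go(421.5,-238,185,15)"
python3 look.py yp4 517,388,60
```

```text
time_s: 24.5
eef_pos: [515.5, 387.5, 54.5]
ee_rot: [0.091, 0.701, 0.091, -0.701]
force: [-0.9, 0.4, 0.5]
grip_width: 0.526
time_s: 25.25
eef_pos: [516.0, 387.8, 186.6]
ee_rot: [0.091, 0.702, 0.092, -0.7]
force: [0.1, 0.2, 0.2]
grip_width: 0.532
t 25.25 pos [516.  387.8 186.6] shift mm tool [2.000e-01 5.808e+02 2.516e+02] gw 0.532 F [0.1 0.2 0.2]
yaw now -75.17 tilt vec [1.0e+00 8.0e-04 3.7e-03] j [0.46 0.62 1.17 0.   1.35 1.78]
turn about tool x (rad) 1.0442
t 25.25 pos [516.  387.8 186.6] shift mm tool [2.000e-01 5.808e+02 2.516e+02] gw 0.532 F [0.1 0.2 0.2]
yaw now -75.17 tilt vec [1.0e+00 8.0e-04 3.7e-03] j [0.46 0.62 1.17 0.   1.35 1.78]
turn about tool x (rad) 1.5678
scene crop origin 301 86 scale 5.555555555555555
top crop origin 60 143 scale 5.555555555555555
```

View pics/yp4.png

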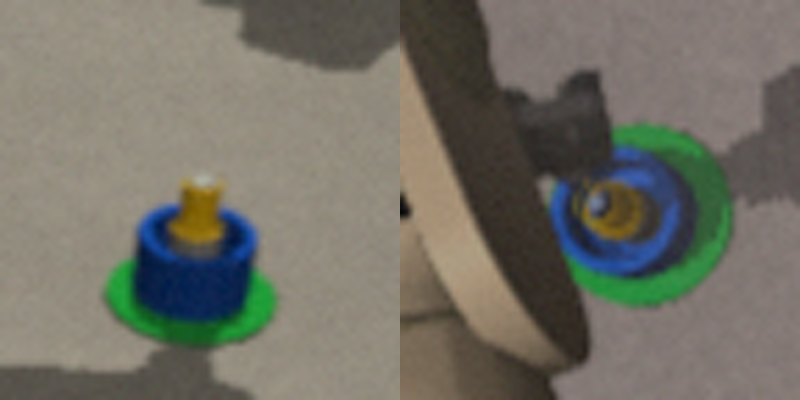

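```bash
python3 -m jog '[[[0,0.02,0.01,0,0,0],[0,0.04,0.017,0,0,0],[0,0.04,0.017,0,0,0],[0,0.04,0.017,0,0,0],[0,0.04,0.017,0,0,0],[0,0.04,0.017,0,0,0],[0,0.04,0.017,0,0,0],[0,0.04,0.017,0,0,0],[0,0.04,0.017,0,0,0],[0,0.04,0.017,0,0,0],[0,0.04,0.017,0,0,0],[0,0.04,0.017,0,0,0]]]' 0
python3 -m jog '[[[0,0.04,0.017,0,0,0],[0,0.04,0.017,0,0,0],[0,0.03,0.014,0,0,0],[0,0,0,-0.12,0,0],[0,0,0,-0.14,0,0],[0,0,0,-0.14,0,0],[0,0,0,-0.12,0,0],[0,0,0,0,0,0],[0,0,0,0,0,0]]]'
python3 m.py | grep -v mat
python3 -c "
from h import *
go(421.5,-238.2,150,-45)"
python3 look.py cv1 421,-238,60 60
```

```text
time_s: 26.85
eef_pos: [442.0, -108.7, 183.7]
ee_rot: [-0.091, -0.701, -0.092, 0.702]
force: [1.1, 0.1, -0.2]
grip_width: 1.0
time_s: 27.98
eef_pos: [424.4, -226.1, 184.1]
ee_rot: [-0.267, -0.654, -0.268, 0.655]
force: [0.5, -0.1, -0.5]
grip_width: 1.0
blue S None
blue T None
ytag S [265.6 149.1] 110 [384.5 222.8] 115
ytag T [163.5 230.2] 144 [385.2 218.5] 151
rtag S [309.  228.5] 201 [645.2  22.2] 202
rtag T [238.7 135.3] 143 [645.5  18.5] 146
yobj S None
yobj T None
robj S [245.1 198.8] 124 [495.4 -18.8] 113
robj T [250.6 191.2] 80 [488.5 -14.2] 57
coverTop S [160.6 236.1] 179 [ 427.7 -220.6] 508
coverTop T None
big S [177.5 199.2] 632 [ 394.5 -132.3] 748
big T [295.4 228.6] 580 [ 391.  -128.9] 849
small [ 326.49057739 -211.81708598] [ 321.21937068 -204.29457095]
oil [ 494.2158937  -412.34643963] [ 498.1119389  -410.14353627]
t 28.07 pos [ 424.4 -226.1  184.3] shift mm tool [34.3  6.5 10.6] gw 1.001 F [-0.2 -0.  -0.7]
yaw now -45.46 tilt vec [ 1.e+00  4.e-04 -0.e+00] j [-0.73  0.27  1.71 -0.    1.17  0.06]
turn about tool x (rad) -0.0081
scene crop origin 92 178 scale 3.3333333333333335
top crop origin 277 157 scale 3.3333333333333335
```

View pics/cv1.png

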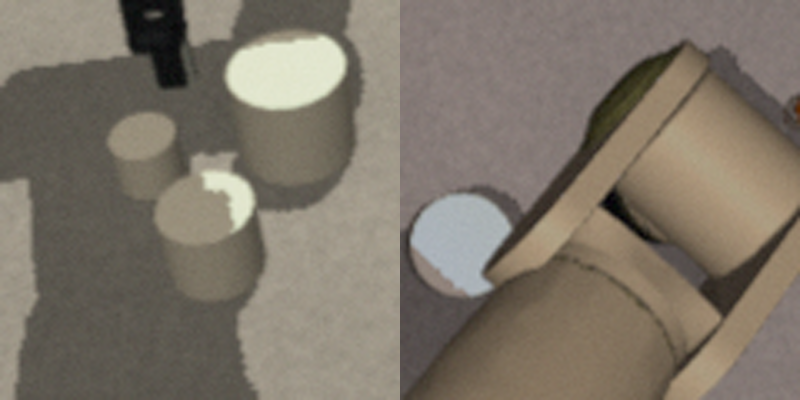

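```bash
python3 -m jog '[[[0.02,0.0065,0.0106,0,0,0],[0.03,0,0,0,0,0],[0.03,0,0,0,0,0],[0,0,0,0,0,0],[0,0,0,0,0,0]]]'
python3 look.py cv2 421,-238,60 40
python3 - <<'E'
from h import *
go(421.5,-238.2,38,-45)
c=vision.capture("scene"); s,R=st()
o=proj(c,np.array([[421,-238,60.]]))[0].round()-40
for off in (42.5,-42.5):
    p=s["eef_pos"]+R[:,1]*off; p[2]+=5
    print(off,p.round(1),((proj(c,p[None])[0]-o)*5).round())
q=(proj(c,cyl(421.5,-238.2,56,56,31))-o)*5; print("pot top pred",q.min(0),q.max(0))
E
```

```text
time_s: 28.8
eef_pos: [422.0, -238.7, 105.6]
ee_rot: [0.269, 0.654, 0.268, -0.654]
force: [0.8, 0.1, 1.6]
grip_width: 1.003
scene crop origin 112 198 scale 5.0
top crop origin 297 177 scale 5.0
t 28.9 pos [ 422.1 -238.7  105.7] shift mm tool [67.7 -0.9  0.1] gw 1.002 F [-0.2 -0.3 -0.2]
yaw now -45.38 tilt vec [ 1.0e+00 -2.3e-03  1.0e-04] j [-0.76  0.38  1.79  0.    0.97  0.04]
turn about tool x (rad) -0.0066
42.5 [ 451.8 -268.9  110.7] [172. 193.]
-42.5 [ 392.1 -208.4  110.5] [183.  43.]
pot top pred [125.22618902 153.6609551 ] [277.2463858  265.10848723]
```

View pics/cv2.png

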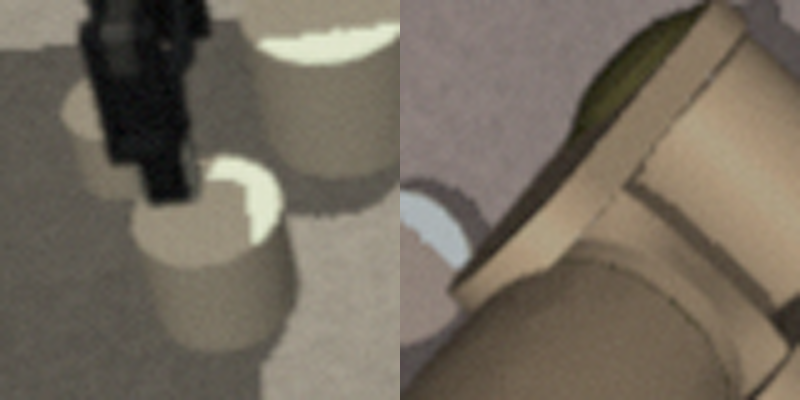

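```bash
python3 -m jog '[[[0.02,-0.001,-0.001,0,0,0],[0.02,0,0,0,0,0],[0.02,0,0,0,0,0],[0.008,0,0,0,0,0],[0,0,0,0,0,0],[0,0,0,0,0,0]]]'
python3 look.py cv3 421,-238,60 40
python3 -c "
from h import *
go(421.5,-238.2,38,-45)"
```

```text
time_s: 29.7
eef_pos: [421.9, -237.2, 37.3]
ee_rot: [0.269, 0.654, 0.268, -0.654]
force: [1.0, -0.4, -0.3]
grip_width: 0.995
scene crop origin 112 198 scale 5.0
top crop origin 297 177 scale 5.0
t 29.8 pos [ 421.8 -237.1   37.2] shift mm tool [-0.8  0.5  1. ] gw 1.0 F [1.  0.1 0.4]
yaw now -45.38 tilt vec [ 1.0e+00 -1.3e-03  1.0e-04] j [-0.75  0.5   1.84  0.    0.81  0.04]
turn about tool x (rad) -0.0066
```

View pics/cv3.png

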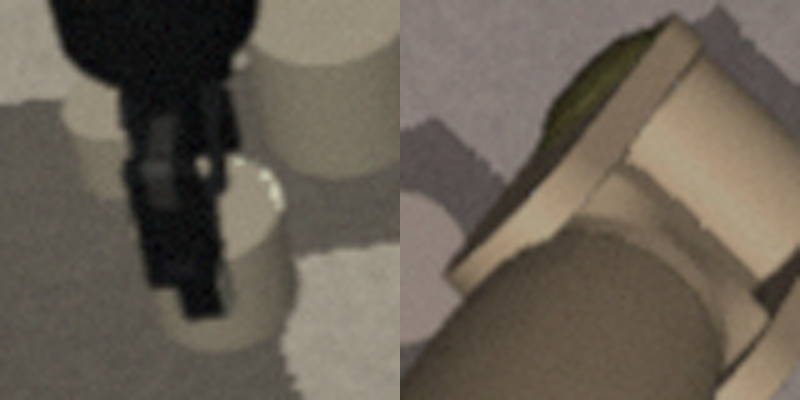

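```bash
python3 - <<'E'
from h import *
c=vision.capture("scene"); s,R=st()
o=np.array([112,198])
f=lambda P:((proj(c,np.array(P))-o)*5+2).round(1)
for off in (43,55):
  for dz in (-11,11):
    p=s["eef_pos"]+R[:,1]*off+R[:,2]*dz; p[2]=s["eef_pos"][2]+5
    print(off,dz,f([p]))
q=f(cyl(421.5,-238.2,0,0,31));print("foot",q.min(0),q.max(0)); q=f(cyl(421.5,-238.2,56,56,31));print("top",q.min(0),q.max(0))
cv2.imwrite("pics/cv4.png",cv2.resize(cv2.convertScaleAbs(c["image"][198:278,112:192,::-1],alpha=1.8,beta=20),(600,600),interpolation=cv2.INTER_CUBIC))
E
```

```text
43 -11 [[235.3 307.3]]
43 11 [[179.9 313.7]]
55 -11 [[234.4 330.5]]
55 11 [[178.4 337. ]]
foot [153.1 243.9] [298.5 355.4]
top [127.2 155.7] [279.2 267.1]
```

View pics/cv4.png

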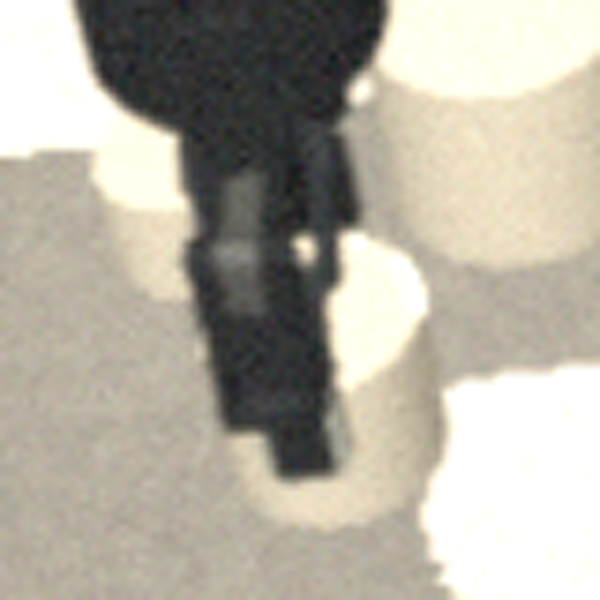

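```bash
python3 -m jog '[[[0,0,-0.001,0,0,0],[0,0,0,0,0,0],[0,0,0,0,0,0],[0,0,0,0,0,0],[0,0,0,0,0,0],[0,0,0,0,0,0],[0,0,0,0,0,0],[0,0,0,0,0,0]]]' 255 30
python3 -m jog '[[[-0.005,0,0,0,0,0],[-0.01,0,0,0,0,0],[-0.03,0,0,0,0,0],[-0.03,0,0,0,0,0],[-0.03,0,0,0,0,0],[-0.03,0,0,0,0,0],[-0.02,0,0,0,0,0],[0,0,0,0,0,0],[0,0,0,0,0,0]]]'
python3 -c "
from h import *
go(517.5,388.2,190)"
python3 look.py cv5 421,-238,170 40
```

```text
time_s: 30.85
eef_pos: [422.5, -236.2, 37.0]
ee_rot: [0.269, 0.654, 0.268, -0.654]
force: [-0.1, 1.5, 5.7]
grip_width: 0.711
time_s: 31.98
eef_pos: [421.9, -235.8, 190.7]
ee_rot: [-0.268, -0.654, -0.269, 0.654]
force: [-0.2, 1.4, -1.9]
grip_width: 0.707
t 31.98 pos [ 421.9 -235.8  190.7] shift mm tool [   1.2 -377.  -506.4] gw 0.707 F [-0.2  1.4 -1.9]
yaw now -45.38 tilt vec [ 1.0e+00  1.3e-03 -1.0e-04] j [-0.75  0.27  1.69 -0.    1.18  0.04]
scene crop origin 102 158 scale 5.0
top crop origin 305 176 scale 5.0
```

View pics/cv5.png

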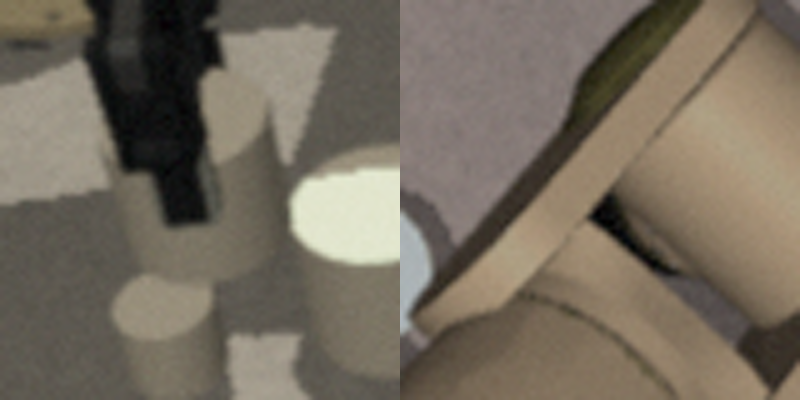

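```bash
python3 -m jog '[[[0,-0.01,-0.014,0,0,0],[0,-0.02,-0.027,0,0,0],[0,-0.025,-0.0335,0,0,0],[0,-0.025,-0.0335,0,0,0],[0,-0.025,-0.0335,0,0,0],[0,-0.025,-0.0335,0,0,0],[0,-0.025,-0.0335,0,0,0],[0,-0.025,-0.0335,0,0,0],[0,-0.025,-0.0335,0,0,0],[0,-0.025,-0.0335,0,0,0],[0,-0.025,-0.0335,0,0,0],[0,-0.025,-0.0335,0,0,0]]]'
python3 -m jog '[[[0,-0.025,-0.0335,0,0,0],[0,-0.025,-0.0335,0,0,0],[0,-0.02,-0.027,0,0,0],[0,-0.015,-0.02,0,0,0],[0,-0.008,-0.01,0,0,0],[0,0,0,0,0,0],[0,0,0,0,0,0]]]'
python3 -c "
from h import *
go(517,388.2,150)"
python3 look.py cp1 517,388,80 45
```

```text
time_s: 33.58
eef_pos: [492.4, 229.5, 191.1]
ee_rot: [-0.269, -0.654, -0.269, 0.654]
force: [-0.3, -0.4, -1.4]
grip_width: 0.712
time_s: 34.45
eef_pos: [516.0, 379.9, 191.5]
ee_rot: [-0.268, -0.654, -0.268, 0.654]
force: [0.6, 0.1, -0.6]
grip_width: 0.712
t 34.45 pos [516.  379.9 191.5] shift mm tool [41.5 -5.2 -6.6] gw 0.712 F [ 0.6  0.1 -0.6]
yaw now -45.41 tilt vec [ 1.e+00 -0.e+00 -4.e-04] j [ 0.45  0.61  1.18 -0.    1.36  1.24]
scene crop origin 293 71 scale 4.444444444444445
top crop origin 48 133 scale 4.444444444444445
```

View pics/cp1.png

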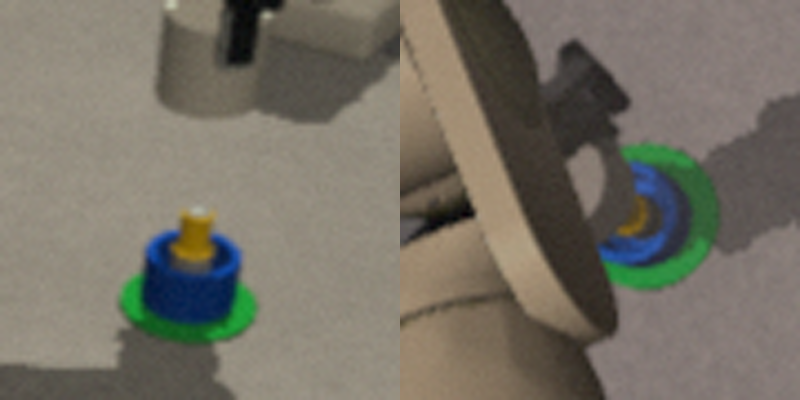

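```bash
python3 -m jog '[[[0,-0.0052,-0.0066,0,0,0],[0.02,0,0,0,0,0],[0.03,0,0,0,0,0],[0.015,0,0,0,0,0],[0.005,0,0,0,0,0],[0,0,0,0,0,0],[0,0,0,0,0,0]]]'
cat > ov.py <<'E'
import sys
from h import *
# overlay: cover bottom/top at TCP-derived pose, blue rim at given pose
bx,by=map(float,sys.argv[1].split(",")); gz=37.0
s,R=st(); p=s["eef_pos"]; outs=[]
for n in("scene","top"):
    c=vision.capture(n); o=proj(c,np.array([[bx,by,70.]]))[0].round().astype(int)-40
    f=lambda P:((proj(c,P)-o+0.5)*5)
    im=cv2.resize(c["image"][o[1]:o[1]+80,o[0]:o[0]+80,::-1],(400,400),interpolation=cv2.INTER_CUBIC)
    for P,col in((cyl(p[0],p[1],p[2]-gz,p[2]-gz,31),(0,0,255)),(cyl(p[0],p[1],p[2]-gz+56,p[2]-gz+56,31),(255,0,255)),(cyl(bx,by,40,40,31),(255,255,255)),(cyl(bx,by,4,4,31),(0,255,255))):
        cv2.polylines(im,[f(P[:72]).astype(int)],True,col,1)
    outs.append(im)
cv2.imwrite("pics/"+sys.argv[2]+".png",np.hstack(outs))
go(517,388.2,77)
E
python3 ov.py 517,388.2 cp2
```

```text
time_s: 35.42
eef_pos: [517.6, 389.1, 122.6]
ee_rot: [0.268, 0.655, 0.268, -0.654]
force: [0.3, -0.1, -0.8]
grip_width: 0.711
t 35.52 pos [517.4 389.  122.3] shift mm tool [45.3  0.3  0.9] gw 0.709 F [-0.2  0.7 -0.9]
yaw now -45.38 tilt vec [ 1.0e+00 -4.0e-04  1.2e-03] j [0.46 0.68 1.24 0.   1.22 1.26]
```

View pics/cp2.png

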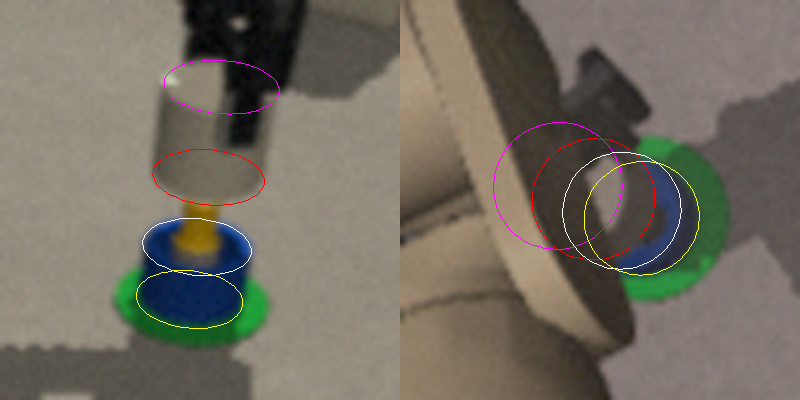

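```bash
python3 - <<'E'
from h import *
c=vision.capture("scene"); s,R=st(); p=s["eef_pos"]
o=proj(c,np.array([[517,388.2,50.]]))[0].round().astype(int)-[20,36]
im=cv2.resize(c["image"][o[1]:o[1]+60,o[0]-10:o[0]+50,::-1],(600,600),interpolation=cv2.INTER_CUBIC)
print(o)
f=lambda P:((proj(c,P)-o+[10.5,.5])*10)
for n,P in(("cov bot",cyl(p[0],p[1],p[2]-37,p[2]-37,31)),("rim",cyl(517,388.2,40,40,31)),("foot",cyl(517,388.2,4,4,31)),("mat",cyl(517.5,388,4,4,45))): print(n,f(P).min(0).round(),f(P).max(0).round())
cv2.imwrite("pics/cp3.png",im)
E
```

```text
[316  89]
cov bot [215. 200.] [438. 312.]
rim [196. 337.] [413. 451.]
foot [183. 441.] [396. 557.]
mat [136. 417.] [445. 585.]
```

View pics/cp3.png

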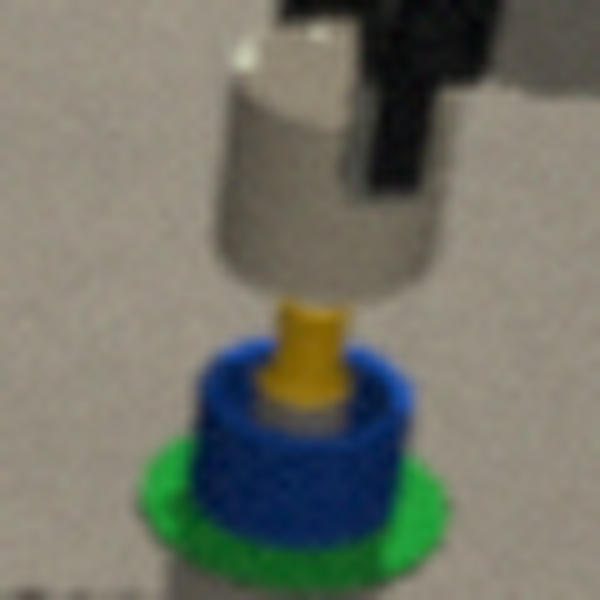

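```bash
python3 -m jog '[[[0.01,0,0,0,0,0],[0.01,0,0,0,0,0],[0.01,0,0,0,0,0],[0.006,0,0,0,0,0],[0.003,0,0,0,0,0],[0,0,0,0,0,0],[0,0,0,0,0,0]]]'
python3 ov.py 517,388.2 cp4
```

```text
time_s: 36.45
eef_pos: [517.3, 389.0, 82.9]
ee_rot: [0.268, 0.654, 0.268, -0.654]
force: [1.0, -0.1, -1.0]
grip_width: 0.708
t 36.55 pos [517.3 389.   82.8] shift mm tool [5.8 0.3 0.7] gw 0.706 F [ 0.  -0.3 -0.6]
yaw now -45.37 tilt vec [ 1.e+00 -2.e-04  6.e-04] j [ 0.46  0.72  1.27 -0.    1.14  1.26]
```

View pics/cp4.png

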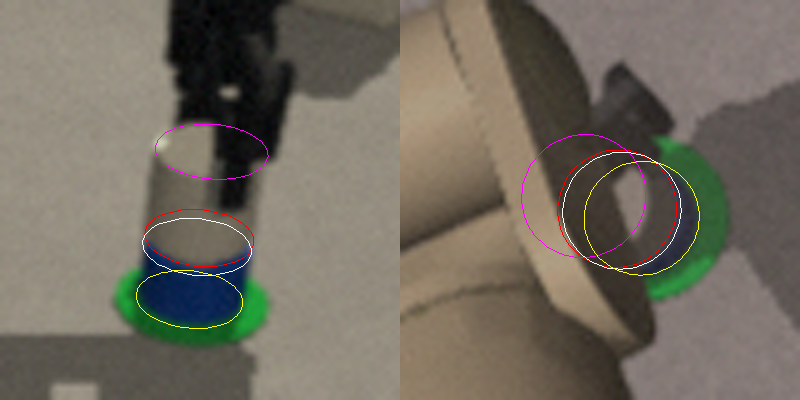

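Cover and blue pot line up in the scene view, with their walls continuous at x≈142–250. Lowering the last 5 mm and releasing.

```bash
python3 -m jog '[[[0.003,0,0,0,0,0],[0.0015,0,0,0,0,0],[0.0008,0,0,0,0,0],[0,0,0,0,0,0],[0,0,0,0,0,0],[0,0,0,0,0,0]]]'
python3 look.py cp5 517,388,60 30
python3 -c "
from h import *
go(517,388.2,77)"
```

```text
time_s: 37.3
eef_pos: [517.2, 388.9, 77.2]
ee_rot: [0.268, 0.654, 0.268, -0.654]
force: [0.2, -0.2, -0.8]
grip_width: 0.711
scene crop origin 307 92 scale 6.666666666666667
top crop origin 66 149 scale 6.666666666666667
t 37.4 pos [517.2 388.9  77.2] shift mm tool [0.2 0.4 0.6] gw 0.712 F [-0.8  0.2 -1.5]
yaw now -45.38 tilt vec [ 1. -0.  0.] j [ 0.46  0.73  1.28 -0.    1.13  1.26]
```

View pics/cp5.png

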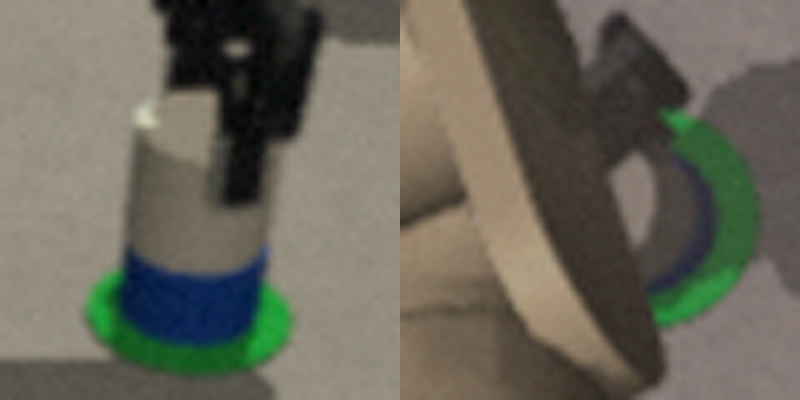

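```bash
python3 -m jog '[[[0,0,0,0,0,0],[0,0,0,0,0,0],[0,0,0,0,0,0],[0,0,0,0,0,0],[0,0,0,0,0,0]]]' 0
python3 -m jog '[[[-0.01,0,0,0,0,0],[-0.03,0,0,0,0,0],[-0.04,0,0,0,0,0],[-0.03,0,0,0,0,0],[0,0,0,0,0,0],[0,0,0,0,0,0]]]'
python3 -c "
from h import *
go(385,220.5,180)"
```

```text
time_s: 38.02
eef_pos: [517.2, 388.9, 77.2]
ee_rot: [0.268, 0.654, 0.268, -0.654]
force: [-0.1, 0.2, -0.3]
grip_width: 1.0
time_s: 38.78
eef_pos: [516.8, 388.7, 186.4]
ee_rot: [-0.268, -0.654, -0.268, 0.655]
force: [-0.0, 0.4, 0.2]
grip_width: 1.0
t 38.77 pos [516.8 388.7 186.4] shift mm tool [  6.7  27.1 212. ] gw 1.0 F [-0.   0.4  0.2]
yaw now -45.38 tilt vec [ 1.0e+00  4.0e-04 -1.2e-03] j [ 0.46  0.62  1.16 -0.    1.36  1.26]
```

```bash
python3 -m jog '[[[0,0.002,0.02,0,0,0],[0,0.005,0.035,0,0,0],[0,0.005,0.04,0,0,0],[0,0.005,0.04,0,0,0],[0,0.005,0.04,0,0,0],[0,0.003,0.025,0,0,0],[0,0.002,0.012,0,0,0],[0,0,0,0,0,0],[0,0,0,0,0,0]]]'
python3 look.py tg0 517,388,60 30
python3 -c "
from h import *
go(385,220.5,40)"
```

```text
time_s: 39.9
eef_pos: [385.7, 221.2, 187.0]
ee_rot: [-0.268, -0.654, -0.269, 0.654]
force: [-0.0, 0.3, -0.2]
grip_width: 1.004
scene crop origin 307 92 scale 6.666666666666667
top crop origin 66 149 scale 6.666666666666667
t 40.0 pos [385.6 221.2 187. ] shift mm tool [1.47e+02 1.00e-01 8.00e-01] gw 1.001 F [ 0.7 -0.2 -0. ]
yaw now -45.35 tilt vec [ 1.e+00  2.e-04 -2.e-04] j [0.26 0.19 1.8  0.   1.15 1.05]
```

View pics/tg0.png

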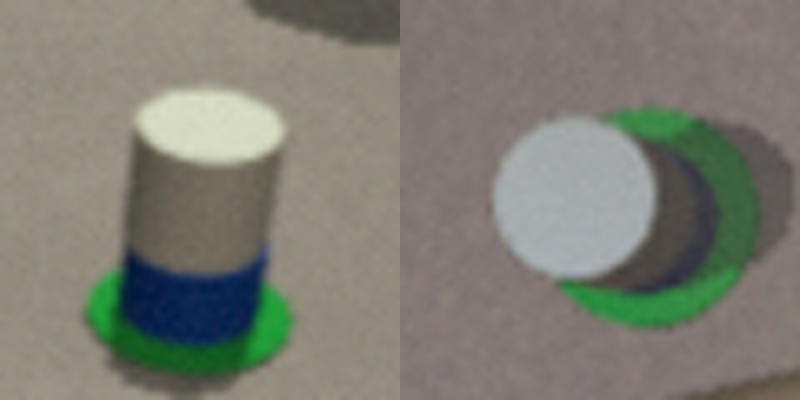

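```bash
python3 -m jog '[[[0.02,0,0.0005,0,0,0],[0.04,0,0,0,0,0],[0.04,0,0,0,0,0],[0.03,0,0,0,0,0],[0.012,0,0,0,0,0],[0,0,0,0,0,0],[0,0,0,0,0,0]]]' 90
python3 look.py tg1 385,220,10 30
python3 -c "
from h import *
go(385,220.5,9.5)"
```

```text
time_s: 40.88
eef_pos: [385.6, 220.7, 46.2]
ee_rot: [0.269, 0.655, 0.268, -0.653]
force: [0.5, -0.1, 0.2]
grip_width: 0.65
scene crop origin 235 118 scale 6.666666666666667
top crop origin 133 200 scale 6.666666666666667
t 40.98 pos [385.5 220.6  46.1] shift mm tool [36.6 -0.3  0.5] gw 0.65 F [0.5 0.3 0.4]
yaw now -45.37 tilt vec [ 1.     -0.001   0.0017] j [ 0.25  0.41  1.95 -0.    0.78  1.05]
```

View pics/tg1.png

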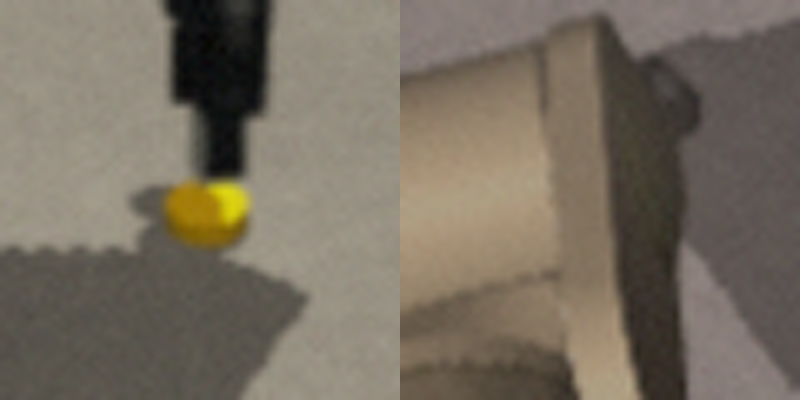

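```bash
python3 -m jog '[[[0.015,0,0.0005,0,0,0],[0.012,0,0,0,0,0],[0.006,0,0,0,0,0],[0.002,0,0,0,0,0],[0,0,0,0,0,0],[0,0,0,0,0,0]]]'
python3 look.py tg2 385,220,10 30
python3 -c "
from h import *
go(385,220.5,9.5)"
```

```text
time_s: 41.72
eef_pos: [384.7, 220.1, 10.5]
ee_rot: [0.268, 0.654, 0.268, -0.654]
force: [0.8, -0.2, -0.5]
grip_width: 0.652
scene crop origin 235 118 scale 6.666666666666667
top crop origin 133 200 scale 6.666666666666667
t 41.83 pos [384.7 220.1  10.4] shift mm tool [ 0.9 -0.1 -0.5] gw 0.65 F [-0.5  0.5  0.2]
yaw now -45.38 tilt vec [ 1.e+00 -2.e-04  4.e-04] j [ 0.25  0.49  1.97 -0.    0.69  1.05]
```

View pics/tg2.png

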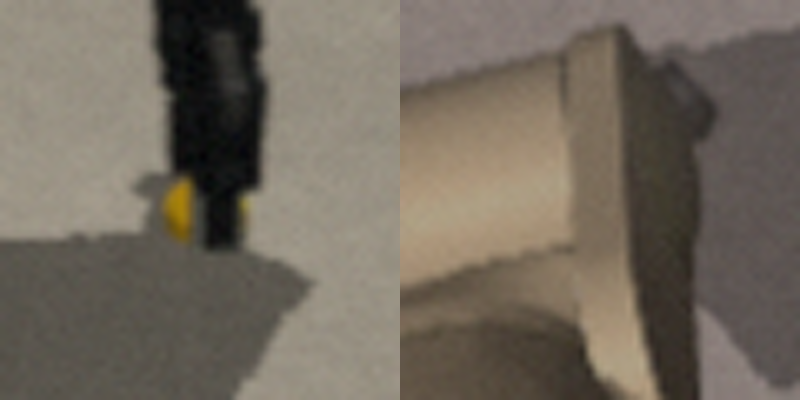

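```bash
python3 -m jog '[[[0.0015,0,0,0,0,0],[0,0,0,0,0,0],[0,0,0,0,0,0],[0,0,0,0,0,0],[0,0,0,0,0,0],[0,0,0,0,0,0],[0,0,0,0,0,0]]]' 255 25
python3 -m jog '[[[-0.005,0,0,0,0,0],[-0.01,0,0,0,0,0],[-0.03,0,0,0,0,0],[-0.03,0,0,0,0,0],[-0.04,0,0,0,0,0],[-0.04,0,0,0,0,0],[-0.01,0,0,0,0,0],[0,0,0,0,0,0],[0,0,0,0,0,0]]]'
python3 look.py tg3 385,220,160 30
python3 -c "
from h import *
go(517.2,388.9,170)"
```

```text
time_s: 42.7
eef_pos: [384.6, 220.1, 8.8]
ee_rot: [0.268, 0.654, 0.268, -0.654]
force: [-1.1, -0.0, 5.1]
grip_width: 0.405
time_s: 43.82
eef_pos: [383.9, 219.8, 172.5]
ee_rot: [-0.268, -0.653, -0.269, 0.655]
force: [0.5, 0.2, -0.6]
grip_width: 0.406
scene crop origin 236 71 scale 6.666666666666667
top crop origin 122 200 scale 6.666666666666667
t 43.92 pos [384.1 219.9 172.7] shift mm tool [   2.3  -26.8 -213.5] gw 0.407 F [ 0.1 -0.6 -0.8]
yaw now -45.38 tilt vec [ 1.      0.0011 -0.0019] j [ 0.25  0.2   1.83 -0.    1.11  1.05]
```

View pics/tg3.png

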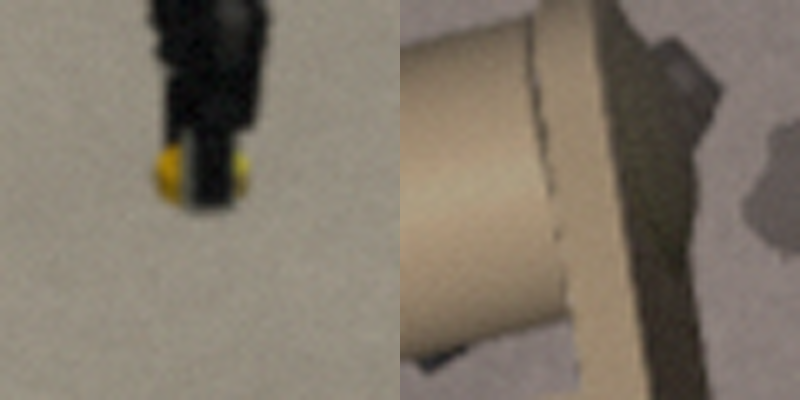

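```bash
python3 -m jog '[[[0,-0.002,-0.015,0,0,0],[0,-0.004,-0.03,0,0,0],[0,-0.005,-0.04,0,0,0],[0,-0.005,-0.04,0,0,0],[0,-0.005,-0.04,0,0,0],[0,-0.003,-0.025,0,0,0],[0,-0.002,-0.015,0,0,0],[0,-0.001,-0.008,0,0,0],[0,0,0,0,0,0],[0,0,0,0,0,0]]]'
python3 -m jog '[[[0.015,0,0,0,0,0],[0.02,0,0,0,0,0],[0.01,0,0,0,0,0],[0.005,0,0,0,0,0],[0,0,0,0,0,0],[0,0,0,0,0,0]]]'
python3 look.py tp1 517,388,100 30
python3 -c "
from h import *
go(517.2,388.9,105.3)"
```

```text
time_s: 45.18
eef_pos: [516.9, 388.5, 173.6]
ee_rot: [-0.268, -0.654, -0.268, 0.654]
force: [0.8, 1.5, -0.1]
grip_width: 0.412
time_s: 45.92
eef_pos: [517.4, 389.0, 124.3]
ee_rot: [0.268, 0.655, 0.268, -0.654]
force: [-0.1, -0.5, -0.5]
grip_width: 0.405
scene crop origin 308 79 scale 6.666666666666667
top crop origin 61 147 scale 6.666666666666667
t 46.02 pos [517.4 389.  124.2] shift mm tool [18.9 -0.1  0.2] gw 0.409 F [-0.2 -0.5 -1. ]
yaw now -45.38 tilt vec [ 1.e+00 -3.e-04  9.e-04] j [0.46 0.68 1.24 0.   1.22 1.26]
```

View pics/tp1.png

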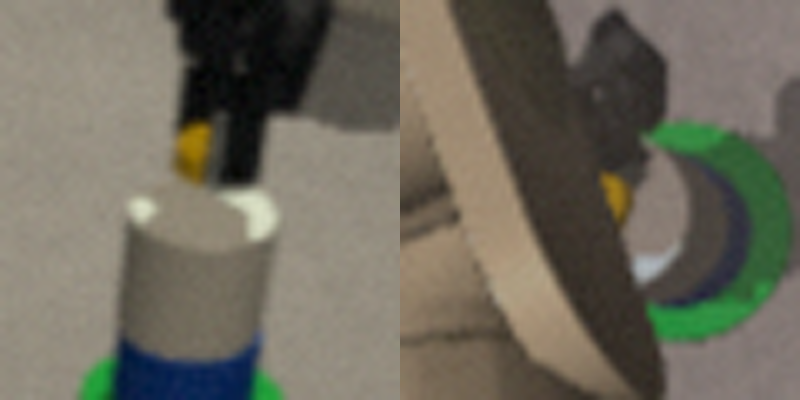

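Tag is above the cover and centred in x (about 215 against 203, plus parallax). Lowering.

```bash
python3 -m jog '[[[0.01,0,0,0,0,0],[0.005,0,0,0,0,0],[0.0025,0,0,0,0,0],[0.001,0,0,0,0,0],[0,0,0,0,0,0],[0,0,0,0,0,0]]]'
python3 look.py tp2 517,388,100 30
python3 -c "
from h import *
go(517.2,388.9,104.8)"
```

```text
time_s: 46.78
eef_pos: [517.3, 388.9, 105.4]
ee_rot: [0.268, 0.654, 0.268, -0.654]
force: [-1.3, 0.3, -0.3]
grip_width: 0.406
scene crop origin 308 79 scale 6.666666666666667
top crop origin 61 147 scale 6.666666666666667
t 46.88 pos [517.2 388.9 105.4] shift mm tool [ 0.6 -0.   0. ] gw 0.404 F [-0.3 -0.7 -1.1]
yaw now -45.38 tilt vec [ 1.e+00 -1.e-04  3.e-04] j [0.46 0.7  1.25 0.   1.19 1.26]
```

View pics/tp2.png

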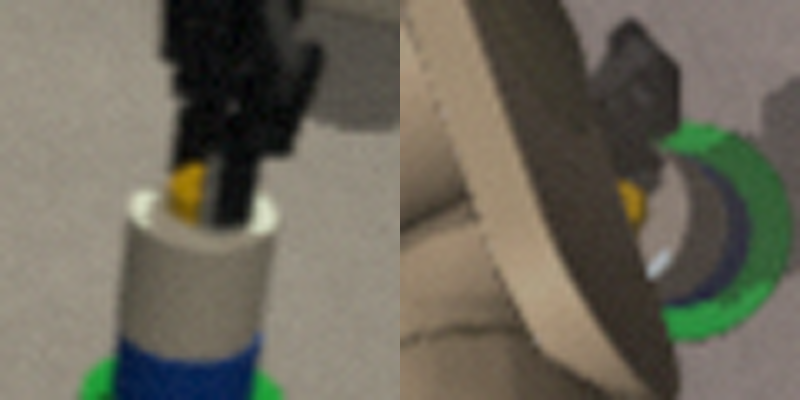

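```bash
python3 -m jog '[[[0.0003,0,0,0,0,0],[0,0,0,0,0,0],[0,0,0,0,0,0],[0,0,0,0,0,0],[0,0,0,0,0,0]]]' 90
python3 -m jog '[[[-0.005,0,0,0,0,0],[-0.02,0,0,0,0,0],[-0.03,0,0,0,0,0],[-0.03,0,0,0,0,0],[-0.02,0,0,0,0,0],[0,0.02,0.03,0,0,0],[0,0.02,0.04,0,0,0],[0,0.02,0.04,0,0,0],[0,0.02,0.04,0,0,0],[0,0.01,0.03,0,0,0],[0,0,0,0,0,0],[0,0,0,0,0,0]]]'
python3 look.py tp3 517,388,70 30; python3 m.py
python3 - <<'E'
from h import *
go(517,388,180)
for n in("scene","top"):
    c=vision.capture(n); R=blob(c,"yellow",proj(c,np.array([[517,388.,108]]))[0],20); print(n,R[0],locate(c,R[0],96,108,18))
    cen=proj(c,np.array([[517.2,388.9,96.]]))[0]
    R=blob(c,"white",cen,20); print(n,R, "cover", locate(c,R[0],96,96,31)[0])
E
```

```text
time_s: 47.5
eef_pos: [517.2, 388.9, 104.9]
ee_rot: [-0.268, -0.654, -0.268, 0.654]
force: [-0.1, 0.8, -0.6]
grip_width: 0.648
time_s: 49.0
eef_pos: [452.7, 198.8, 210.3]
ee_rot: [0.268, 0.655, 0.268, -0.654]
force: [0.1, 0.3, -0.7]
grip_width: 0.649
scene crop origin 307 89 scale 6.666666666666667
top crop origin 65 148 scale 6.666666666666667
mat S [334.9 139.8] 360 [520.1 385.9] 444
mat T [103.6 167. ] 31 [556.  384.9] 872
blue S None
blue T None
ytag S None
ytag T None
rtag S [308.9 228.4] 196 [645.   22.5] 202
rtag T [238.8 135.2] 142 [645.7  18.2] 146
yobj S None
yobj T None
robj S [245.2 199.1] 118 [496.2 -19.3] 113
robj T [251. 191.] 69 [488.9 -15.3] 57
coverTop S None
coverTop T None
big S [177.3 198.4] 673 [ 392.4 -130.6] 744
big T [295.4 230.1] 705 [ 387.1 -129. ] 849
small [ 326.49057739 -211.81708598] [ 321.21937068 -204.29457095]
oil [ 494.2158937  -412.34643963] [ 498.1119389  -410.14353627]
t 49.2 pos [452.4 199.  209.8] shift mm tool [  29.8  -89.  -178.8] gw 0.647 F [-0.2 -0.1 -0.1]
yaw now -45.33 tilt vec [ 1.e+00  2.e-04 -1.e-04] j [0.18 0.27 1.63 0.   1.24 0.97]
scene [339.53333333 107.77142857] (array([516.44812114, 394.83336113]), 114.70906846725848)
scene (array([338.07303371, 110.74157303]), 178) cover [516.25104219 387.90978141]
top [ 88.66666667 176.91869919] (array([516.6913022 , 392.73440679]), 184.77059308812022)
top (array([ 85.4       , 182.83529412]), 85) cover [502.42562703 402.47679688]
```

View pics/tp3.png

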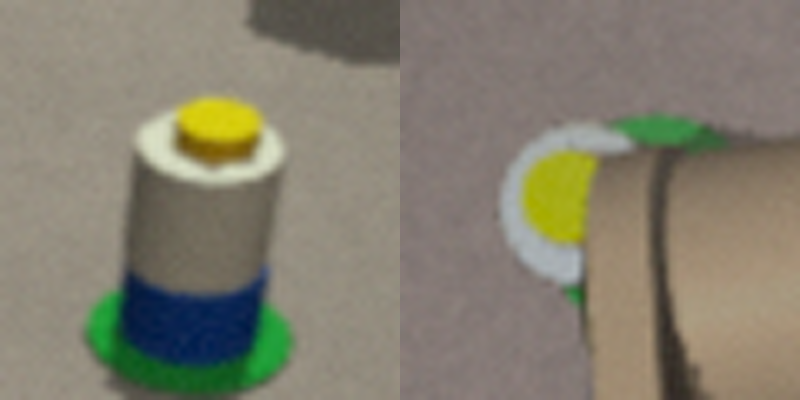

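```bash
python3 -m jog '[[[0,0.04,0.02,0,0,0],[0,0.04,0.02,0,0,0],[0,0.04,0.02,0,0,0],[0,0.03,0.02,0,0,0],[0,0.02,0,0,0,0],[0,0,0,0,0,0],[0,0,0,0,0,0],[0,0,0,0,0,0]]]'
python3 look.py fin 517,388,70 45
```

```text
time_s: 50.3
eef_pos: [514.4, 22.0, 210.0]
ee_rot: [-0.269, -0.654, -0.269, 0.654]
force: [-0.5, -0.1, -0.2]
grip_width: 0.644
scene crop origin 292 74 scale 4.444444444444445
top crop origin 50 133 scale 4.444444444444445
```

View pics/fin.png

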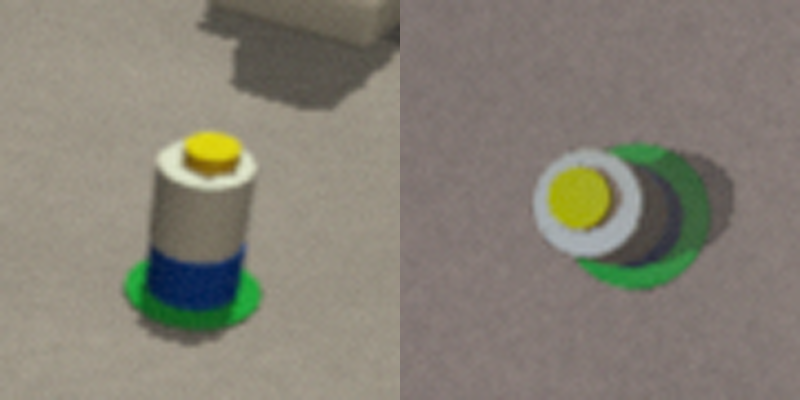

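The column stands straight on the mat, with the tag at (580,197) on the cover at (587,203) in the top view, so it is only a few mm off. The arm is clear, and I am handing in.

```bash
python3 -c "
from rig import workorder
print(workorder.finish_job())"
```

```text
the job is handed in; nothing more can be done
None
```

The column is built and the job handed in at about 50 s. In order: blue pot on the mat, yellow objective upright inside it, the middle-sized white pot rim on rim over it, and the yellow tag on top. I let go of each piece before going on to the next. The hand-in reports no verdict, so what follows is what I saw in the pictures.

**Last checks:**
- **Column:** in both views it stands upright, the two pots' walls line up, and the tag lies flat, roughly 2–4 mm off the white pot's centre.
- **Objective:** it was upright and well inside the bore when I last saw it, just before the cover went on. I could not see it after that.
- **Bystanders:** the red objective and red tag measured the same as at the start, within about 1 mm. I did not re-measure the oil bottle after the first pictures, but the arm never went near it.
- **Disagreement:** the two cameras gave y values about 2–5 mm apart in most measurements. I used the mean and checked each placing by comparing the pieces within one picture.

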